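# Load the board test fixture and close it

## Robot

A 7-joint arm with a two-finger parallel gripper is mounted at the origin on the work surface. World frame = base frame: x ahead of the robot, y to its left, z up, the work surface at z = 0. Lengths are in m, angles in rad, forces in N, time in s.
With the tool pointing down it reaches from about 0.4 to 0.875 m from the base axis. Payload 4.4 kg.
Tool frame: the origin (TCP) lies between the finger pads; the fingertips stand 25 mm ahead of it and the grasp point (between the pads) lies 6 mm ahead of it; x points along the fingers, z is the direction in which the jaws open and shut, and the axes are right-handed (so a half turn about x gives the same grasp; the last joint's range is limited). The gripper opens to 85 mm and grips with 20 to 120 N. Pads are 22 mm wide; open, the fingers measure 114 mm over their backs; the gripper's body (76 mm by 85 mm) begins 54 mm behind the grasp point. The pads swing forward as they close: fully open they stand 13 mm farther back than shut.
Start: joints at [-1.286, 0.628, 0.038, 1.517, -0.027, 0.996, -0.02], TCP at [0.223, 0.61, 0.256] pointing down, gripper open.
Joint ranges: [-3.06, 3.06], [-0.37, 2.12], [-1.25, 1.32], [0.18, 2.47], [-1.1, 4.24], [0.23, 1.98], [-2.94, 2.94]. Speed limits (rad/s): [2.57, 2.57, 3.14, 3.14, 3.14, 3.14, 3.14].

## Interface

Orientations are given as [roll, pitch, yaw] about the fixed x, y, z axes, in that order (R = Rz(yaw) Ry(pitch) Rx(roll)).
In Python, from bench import env gives the robot as it stands.
- The arm moves only by the shell command python3 -m pendant 'ROWS' [FORCE]. ROWS is JSON, a list that holds one entry, the list of rows, each a list of 7 numbers: the shift along the tool's x, y, z in mm, then the turn, a rotation vector about the tool's x, y, z in degrees, then the gripper command: -1 is shut, 1 is fully open, values between are in proportion. In form: [[[tx, ty, tz, wx, wy, wz, jaw], ...]]. A call has 1 to 8 rows; each row shifts and turns the commanded pose from where the row before left it, along the tool's axes as they then stand; what a row does not reach is not made up. A row lasts 1/10 s, in which the tool goes at most 50 mm and 8.59 degrees, less where a joint would pass 70% of its speed; a pose out of reach is approached as far as the arm can. A call with a gripper value outside its range is refused whole. The fingers move at their own pace and stop on an object; FORCE is the grip in N (left out, the last holds). Time passes only in rows, so rows that do not move let the fingers close. It gives the time, the measured TCP pose, the force and the opening at its end, in the units of the state.
- env.state(): the state, without advancing time (a new reading comes with each control period).
- env.camera(name): name is "scene" or "side" or "wrist"; returns a dict with "frame" (420x560x3 uint8, red, green, blue), "mtx" (3x3 intrinsics, pixels), "T" (4x4, takes a point from camera to world coordinates). Camera axes: x right, y down, z forward; pixel columns grow to the right and rows downward; lengths in m; the calibration is good to about 2 mm. The wrist camera is an equidistant fisheye: a pixel r from the principal point sees the ray r / f radians off the axis. A picture is of the moment at which its call begins. There is no depth.
- env.job_done(): hands the job in, once; it reports no verdict.
The state is a dict: "t": time; "joints": joint angles; "qd": joint speeds; "joint_efforts": joint torques, N m; "tool_pos": TCP position; "tool_rot": TCP orientation; "wrist_force": force on the tool from outside, world axes, zero at the start; "ft_torque": the same for the moment, N m; "grip_width": finger opening in m.
Only numpy, scipy, OpenCV 4.12 (cv2) and the standard library are available. Lean on these libraries where they do the work, as an engineer would, in place of code of your own. Each camera call takes 0.05 s, during which the arm holds its last target.

## Task

Take the circuit board with the finned heat sink off its sloping rest, lay it flat in the nest of the open test fixture without dropping it in, then lower the fixture's cover gently all the way onto its stop: it must not fall shut. Last, swing the latch arm round over the closed cover as far as it goes. Leave everything else on the bench where it is.

Things in the scene. Friction and masses are not known exactly. Their poses are not given: they have to be found in the camera images.
- heatsink_center (a point): Centre of the finned heat sink on the board to test: 70 (own x) x 30 (y) x 40 mm high (z), mid-board. Green board 140 (x) x 110 (y) x 4 mm, loose, 0.26 kg. Point is 24 mm above the board's underside. Starts on one of two like rests, sloped 35 degrees, own z leaning to the robot, x level; an 8 mm lip holds the lower edge, so lift along own z. Grasp across the 30 mm, near the top.
- nest (a point): Centre of the nest floor on the test fixture, 60 mm above the table. Axes: x along the cover's hinge, y from hinge to handle side, z up. Fixed ivory housing 250 (x) x 180 (y) mm; place and yaw vary. Guides 11 mm high leave 146 (x) x 116 (y) mm for the 140 x 110 board, long side along x, either way round; the heat-sink centre is then 24 mm above this point.
- cover (a joint): Cover angle (rad): 0 closed, level, on its stop; 1.95 fully open, leaning back past upright. Starts at 1.75 to 1.95. Slight hinge drag, but let go short of upright it falls shut. Aluminium frame, 0.5 kg, 12 mm thick, centred on hinge height, reaching 155 mm from the hinge; the heat sink stands up through its window (100 x 85 mm) when closed.
- cover_hinge (a point): Middle of the cover's hinge axis, at (0, -85, +20) mm from the nest in the nest's axes; 80 mm above the table. The axis runs along the nest's x. Fixed.
- cover_handle (a point): Centre of the cover's handle: round black bar, 14 mm diameter, 90 mm long, parallel to the hinge, 195 mm from it, on two end rods, 33 mm clear of the frame's edge. At angle a it is 195 cos(a) mm from the hinge along nest +y and 195 sin(a) mm above it. Closed, it hangs free beyond the housing, 80 mm above the table. The bar can turn in a grip as the cover swings.
- latch (a joint): Latch arm angle (rad), about the vertical, growing counter-clockwise seen from above: 0 = arm along nest -y, beside the cover; 1.57 = at its stop, arm along nest +x, over the closed cover's frame. Starts at 0 to 0.35, stays where left; about 1.5 N at the knob moves it.
- latch_knob (a point): Middle of the upright round black knob (18 mm diameter, 38 mm high, this point 19 mm below its top) at the end of the flat steel latch arm, 50 mm from the pivot; 116 mm above the table.
- latch_pivot (a point): Pivot of the latch arm, at (-105, 40, +29) mm from the nest in the nest's axes. Fixed.
- other_board_center (a point): Another board of the same size, on the other sloping rest, without a heat sink (three round capacitors and a transformer, up to 32 mm high); to be left alone. This point is 16 mm above its underside, in its middle.
- driver_grip (a point): Handle of a screwdriver 190 mm long lying on the bench; leave alone.
- spool: Underside centre of a grey spool, 64 mm across, 42 mm high; leave alone.
- meter: Underside centre of a hand multimeter 170 x 85 x 45 mm; leave alone.
- mug: Underside centre of a white mug, 80 mm across, 95 mm high; leave alone.
- cleaner: Underside centre of a white bottle, 56 mm across, 170 mm high; leave alone.
- tray: Underside centre of a small grey parts tray 90 x 140 x 30 mm; leave alone.
- puck: Underside centre of an ivory round mouse, 68 mm across, 34 mm high; leave alone.
Not all that is in view belongs to the job. Leave any blue or orange look-alike of the part that bears heatsink_center alone.

How it is judged:
On the way, in this order (a step that is already met when the one before it is completed fails the run):
1. the board is lifted off its rest in the gripper (distance of heatsink_center from where it was at the start of the episode above 0.05 m and contact force between the fingers and board above 1 N), for 0.1 s.
2. the board lies flat in the nest, let go, the cover still up (horizontal distance between heatsink_center and nest below 0.008 m and z of heatsink_center in the frame of nest between 0.02 and 0.0265 m and angle between heatsink_center's own z axis and vertical below 0.05 rad and angle between the x axis of heatsink_center and the x axis of nest, either way round below 0.08 rad and contact force between the fingers and board below 0.1 N and value of joint cover above 1 rad), for 0.1 s.
3. the cover is down on its stop (within 0.03 rad), the latch not yet swung over (value of joint cover below 0.03 rad and value of joint latch below 1 rad), for 0.2 s.
4. the latch arm is swung over the cover, to within 0.15 rad of its stop (value of joint latch above 1.42 rad), for 0.1 s.
At the end, for the whole second after the job is handed in: The heat-sink board lies flat in the nest (centre within 8 mm, square within 0.08 rad, level within 0.05 rad, down on the floor within 2.5 mm) at rest, the cover is closed on its stop (within 0.03 rad) and the latch arm is over it, within 0.15 rad of its end (horizontal distance between heatsink_center and nest below 0.008 m and z of heatsink_center in the frame of nest between 0.02 and 0.0265 m and angle between heatsink_center's own z axis and vertical below 0.05 rad and angle between the x axis of heatsink_center and the x axis of nest, either way round below 0.08 rad and value of joint cover below 0.03 rad and value of joint latch above 1.42 rad and linear speed of board below 0.02 m/s); the robot touches nothing.
It fails at once if the cover falls or slams (closes faster than 1.5 rad/s, 0.3 m/s at the handle) (velocity of joint cover below -1.5 rad/s).
It fails at once if the board is dropped into the nest (faster than 0.7 m/s there) (horizontal distance between heatsink_center and nest below 0.05 m and linear speed of board above 0.7 m/s).
It fails at once if the other board is moved by more than 30 mm (distance of other_board_center from where it was at the start of the episode above 0.03 m).
It fails at once if another thing on the bench is moved by more than 30 mm (distance of any of driver_grip, spool, meter, mug, cleaner, tray, puck from where it was at the start of the episode above 0.03 m).
It also fails if it takes over 69 s, if anything falls off the work surface, if the arm or the gripper's body presses on something with over 40 N, if the wrist force passes 120 N, or if a joint passes its speed limit or range.

## Working session

There is one attempt and no reset: what is moved stays moved. The work goes in short steps, Python scripts to look and compute and a shell command to move; the robot and the scene stay as the last step left them, time stands still between calls to the robot, and variables do not carry over. Pictures are saved under pics/ and viewed, and the job is handed in when it is done.

```bash
ls; mkdir -p pics; python3 - <<'E'
from bench import env
import cv2
print(env.state())
for n in ["scene","side","wrist"]:
    c=env.camera(n); print(n,c["mtx"].tolist(),c["T"].round(4).tolist())
    cv2.imwrite(f"pics/{n}0.png",c["frame"][:,:,::-1])
E
```

```text
pics
{'t': 0.0, 'joints': array([-1.28578113,  0.62936548,  0.03844744,  1.51842152, -0.02698107,
        0.99628586, -0.0199834 ]), 'qd': array([ 5.54912420e-04, -5.88173963e-04,  9.26236265e-04, -1.34278405e-03,
        5.58435587e-04,  2.38445321e-04, -2.39562632e-05]), 'joint_efforts': array([ 6.77441294e-04, -5.63406551e+01,  1.22693505e+00, -1.93448710e+01,
        1.11808433e-02,  1.02063100e-02, -6.13121159e-06]), 'tool_pos': array([0.22315515, 0.60985028, 0.2553595 ]), 'tool_rot': array([-3.11759098,  1.56883434, -1.8975886 ]), 'wrist_force': array([ 0.38769972,  0.7354984 , -0.42368018]), 'ft_torque': array([-0.01592575,  0.0579704 , -0.00657248]), 'grip_width': 0.08573282095214232}
scene [[410.3694823349144, 0.0, 279.3687818017937], [0.0, 410.3694823349144, 207.77453097857648], [0.0, 0.0, 1.0]] [[0.6464, 0.5833, -0.492, 1.0742], [0.763, -0.4934, 0.4176, -0.4748], [0.0009, -0.6453, -0.7639, 0.9425], [0.0, 0.0, 0.0, 1.0]]
side [[427.36512737542864, 0.0, 291.3291291847607], [0.0, 427.36512737542864, 211.7663757486803], [0.0, 0.0, 1.0]] [[0.992, -0.1001, 0.0769, 0.3978], [-0.1259, -0.7408, 0.6598, -0.9104], [-0.0091, -0.6642, -0.7475, 1.1255], [0.0, 0.0, 0.0, 1.0]]
wrist [[325.19226210127806, 0.0, 281.0928617902948], [0.0, 325.19226210127806, 204.97450305584405], [0.0, 0.0, 1.0]] [[0.344, 0.8948, 0.2847, 0.1496], [0.939, -0.3276, -0.1048, 0.637], [-0.0005, 0.3034, -0.9529, 0.3726], [0.0, 0.0, 0.0, 1.0]]
```

View pics/scene0.png

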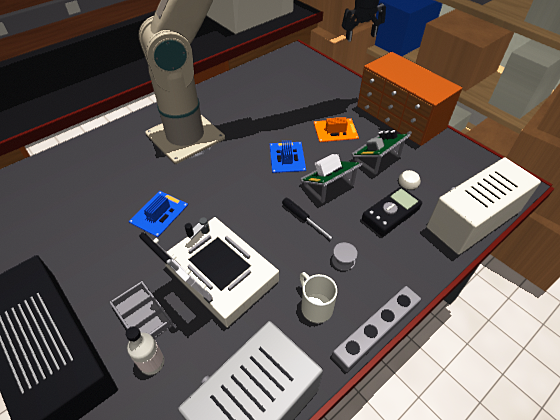

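View pics/side0.png

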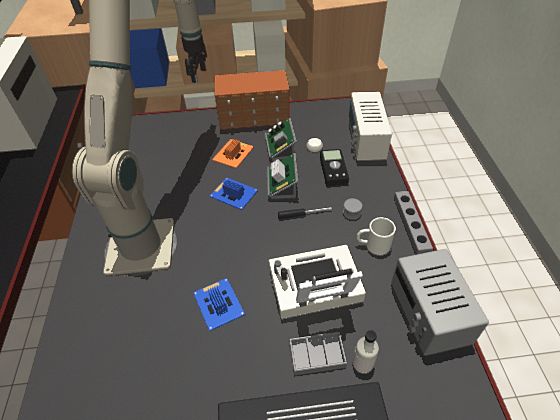

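View pics/wrist0.png

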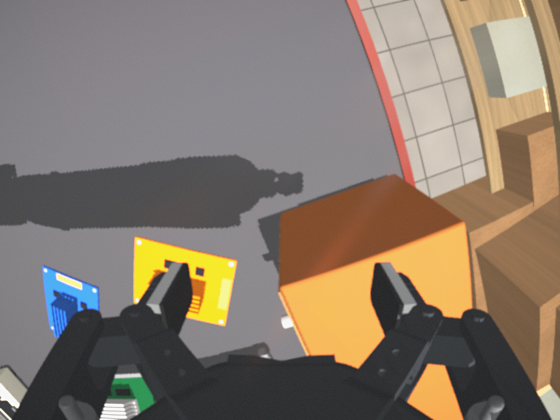

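```bash
python3 - <<'E'
import cv2
a=cv2.imread("pics/scene0.png");b=cv2.imread("pics/side0.png")
import numpy as np
def c(im,x,y,w,h,s): return cv2.resize(im[y:y+h,x:x+w],None,fx=s,fy=s,interpolation=cv2.INTER_CUBIC)
cv2.imwrite("pics/c1.png",np.vstack([c(a,285,110,160,100,4)]))
cv2.imwrite("pics/c2.png",c(b,245,105,100,100,6))
cv2.imwrite("pics/c3.png",c(a,120,200,180,130,4))
cv2.imwrite("pics/c4.png",c(b,255,230,130,95,6))
E
```

```text
(no output)
```

View pics/c1.png

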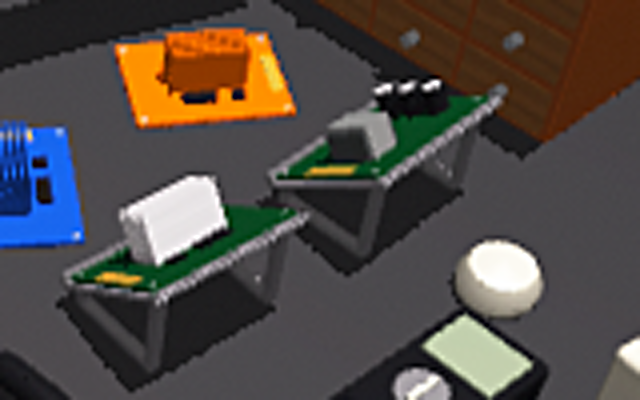

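View pics/c2.png

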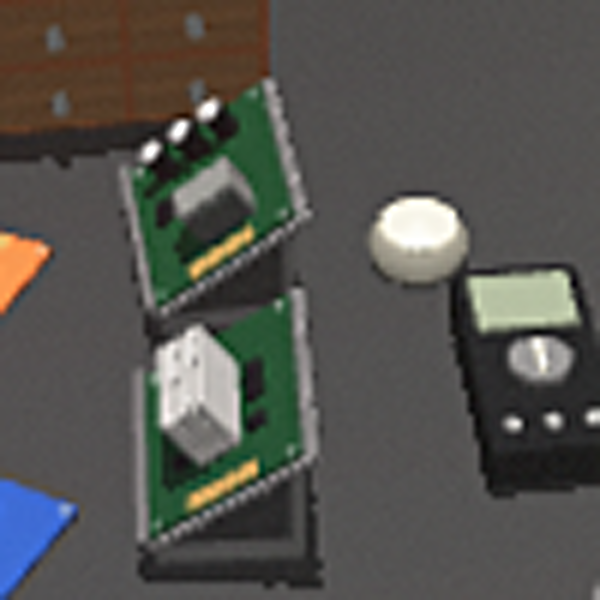

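View pics/c3.png

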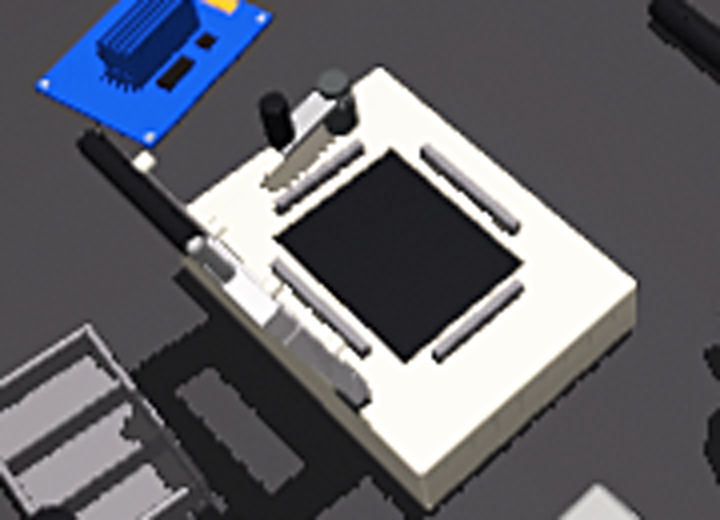

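View pics/c4.png

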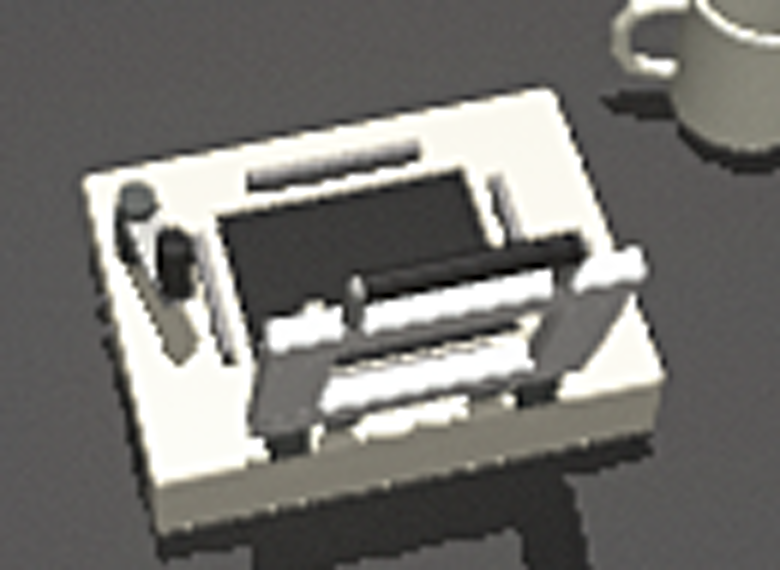

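```bash
cat > h.py <<'E'
import numpy as np, pickle
from bench import env
from scipy.spatial.transform import Rotation as R
import cv2
def ray(c,u,v,fish=False):
    K=c["mtx"];x=np.array([(u-K[0,2])/K[0,0],(v-K[1,2])/K[1,1]])
    if fish:
        r=np.hypot(*x); d=np.array([*(np.sin(r)*x/r),np.cos(r)]) if r>0 else np.array([0,0,1.])
    else: d=np.array([*x,1.])
    d=c["T"][:3,:3]@d; return c["T"][:3,3],d/np.linalg.norm(d)
def onz(c,u,v,z,fish=False):
    o,d=ray(c,u,v,fish); return o+d*(z-o[2])/d[2]
def tri(rays):
    A=np.zeros((3,3));b=np.zeros(3)
    for o,d in rays:
        P=np.eye(3)-np.outer(d,d);A+=P;b+=P@o
    p=np.linalg.solve(A,b); return p,[np.linalg.norm((np.eye(3)-np.outer(d,d))@(p-o)) for o,d in rays]
def proj(c,p,fish=False):
    T=c["T"];q=T[:3,:3].T@(np.asarray(p)-T[:3,3]);K=c["mtx"]
    if fish:
        r=np.hypot(q[0],q[1]);th=np.arctan2(r,q[2]);return K[0,2]+K[0,0]*th*q[0]/r,K[1,2]+K[1,1]*th*q[1]/r
    return K[0,2]+K[0,0]*q[0]/q[2],K[1,2]+K[1,1]*q[1]/q[2]
def toolR(): return R.from_euler('xyz',env.state()["tool_rot"]).as_matrix()
def tell(p,Rt=None):
    """shift in tool axes (mm) and rotvec(deg) to a target"""
    s=env.state();M=toolR();t=M.T@(np.asarray(p)-s["tool_pos"])*1e3
    w=R.from_matrix(M.T@Rt).as_rotvec(degrees=True) if Rt is not None else 0
    return t.round(1),np.round(w,2)
def snap(n,f,crop=None,s=1):
    c=env.camera(n);im=c["frame"][:,:,::-1].copy()
    pickle.dump(c,open(f"pics/{f}.pkl","wb"))
    if crop: x,y,w,h=crop; im=im[y:y+h,x:x+w]
    if s!=1: im=cv2.resize(im,None,fx=s,fy=s,interpolation=cv2.INTER_CUBIC)
    cv2.imwrite(f"pics/{f}.png",im); return c
E
python3 - <<'E'
from h import *
sc=env.camera("scene");si=env.camera("side")
for k,c in(("sc",sc),("si",si)): pickle.dump(c,open(f"pics/{k}.pkl","wb"))
S=lambda x,y:(285+x/4,110+y/4); I=lambda x,y:(245+x/6,105+y/6)
for n,a,b in [("A",S(70,280),I(145,540)),("B",S(158,297),I(312,460)),("C",S(305,215),I(300,290))]:
    p,e=tri([ray(sc,*a),ray(si,*b)]);print(n,p.round(4),np.round(e,4))
S=lambda x,y:(120+x/4,200+y/4); I=lambda x,y:(255+x/6,230+y/6)
for n,a,b in [("nearright",S(425,475),I(665,378)),("farright",S(637,285),I(555,92)),("farleft",S(380,68),I(85,178)),("pivot",S(333,75),I(137,190)),("knobtop",S(273,98),I(173,238)),
 ("hR",S(90,135),I(580,243)),("hL",S(190,240),I(360,285)),("hR?",S(190,240),I(580,243)),("hL?",S(90,135),I(360,285))]:
    p,e=tri([ray(sc,*a),ray(si,*b)]);print(n,p.round(4),np.round(e,4))
E
```

```text
A [0.4425 0.1552 0.0222] [0.0011 0.0011]
B [0.5412 0.1457 0.087 ] [0.0026 0.0026]
C [0.5536 0.2868 0.092 ] [0.0008 0.0008]
nearright [ 0.6797 -0.3007  0.0545] [0.0015 0.0015]
farright [ 0.6633 -0.1272  0.0568] [0.0022 0.0022]
farleft [ 0.4158 -0.1502  0.0574] [0.0015 0.0015]
pivot [ 0.4389 -0.196   0.108 ] [0.002 0.002]
knobtop [ 0.4514 -0.244   0.1356] [0.0022 0.0022]
hR [ 0.5837 -0.3894  0.3407] [0.0148 0.0148]
hL [ 0.532  -0.3306  0.1857] [0.0149 0.0149]
hR? [ 0.604  -0.3595  0.2711] [0.0014 0.0014]
hL? [ 0.5145 -0.3659  0.2692] [0.0016 0.0016]
```

```bash
python3 - <<'E'
from h import *
sc=pickle.load(open("pics/sc.pkl","rb"));si=pickle.load(open("pics/si.pkl","rb"))
print("drawer base",onz(si,220,128,0),onz(si,291,124,0),onz(sc,360,107,0),onz(sc,433,137,0))
print("tops",tri([ray(si,215,85),ray(sc,369,62)]) , tri([ray(si,289,82),ray(sc,437,93)]))
print(toolR().round(3))
th=np.deg2rad(85);s=np.deg2rad(35)
X=np.array([np.cos(th),np.sin(th),0]) # along board
h=np.array([np.sin(th),-np.cos(th),0])
Yb=np.cos(s)*h+np.array([0,0,np.sin(s)]);Z=-np.sin(s)*h+np.array([0,0,np.cos(s)])
print("h",h,"Z",Z)
for sg in(1,-1):
    x=-Z;z=sg*Yb;y=np.cross(z,x);Rt=np.c_[x,y,z]
    p=np.array([.498,.221,.057])+Z*.19
    print(sg,p,tell(p,Rt),np.degrees(R.from_matrix(toolR().T@Rt).magnitude()))
E
```

```text
drawer base [0.27155945 0.59931603 0.        ] [0.5758459  0.58519908 0.        ] [0.28293041 0.59749787 0.        ] [0.56769664 0.66419756 0.        ]
tops (array([0.27954794, 0.60994432, 0.18995217]), [np.float64(0.0089964068667433), np.float64(0.008996406866743323)]) (array([0.56839188, 0.57892711, 0.21288592]), [np.float64(0.004620246791836003), np.float64(0.0046202467918362205)])
[[-0.    -0.939  0.344]
 [-0.001  0.344  0.939]
 [-1.     0.    -0.001]]
h [ 0.9961947  -0.08715574  0.        ] Z [-0.5713938   0.04999048  0.81915204]
1 [0.38943518 0.23049819 0.21263889] (array([  43.5, -286.5, -299.4]), array([ 72.43, -29.85, -22.8 ])) 81.59291941142546
-1 [0.38943518 0.23049819 0.21263889] (array([  43.5, -286.5, -299.4]), array([-101.39,   24.45,  -32.02])) 109.09838152138082
```

```bash
python3 -m pendant '[[[-5,-20,-30,0,0,0,1],[-5,-28,-30,0,0,0,1],[-5,-28,-30,0,0,0,1],[-5,-28,-30,0,0,0,1],[-5,-28,-30,0,0,0,1],[-5,-28,-30,0,0,0,1],[0,-28,-30,0,0,0,1],[0,-28,-30,0,0,0,1]]]'; python3 -m pendant '[[[0,0,0,8,0,0,1],[0,0,0,8,0,0,1],[0,0,0,8,0,0,1],[0,0,0,8,0,0,1],[0,0,0,8,0,0,1],[0,0,0,8,0,0,1],[0,0,0,8,0,0,1],[0,0,0,8,0,0,1]]]'
cat > t1.py <<'E'
from h import *
import sys
th=np.deg2rad(85);s=np.deg2rad(35)
h=np.array([np.sin(th),-np.cos(th),0])
Yb=np.cos(s)*h+np.array([0,0,np.sin(s)]);Z=-np.sin(s)*h+np.array([0,0,np.cos(s)])
Rt=np.c_[-Z,np.cross(Yb,-Z),Yb]
C=np.array([.498,.221,.057])
print(tell(C+Z*float(sys.argv[1]),Rt)); print(env.state()["joints"].round(2),env.state()["tool_pos"])
E
python3 t1.py 0.19
```

```text
t: 1.05
tool_pos: [0.3442, 0.3093, 0.2866]
tool_rot: [-0.421, 1.57, 0.799]
wrist_force: [0.9, -0.3, 0.2]
grip_width: 0.0854
t: 1.85
tool_pos: [0.3437, 0.3108, 0.2864]
tool_rot: [1.635, 1.571, 1.733]
wrist_force: [0.1, -0.5, 0.0]
grip_width: 0.0855
(array([ 73.7, -84.4,  37.8]), array([ 10.24, -34.9 ,  -3.24]))
[-1.05  0.34  0.35  1.98 -0.15  0.84 -0.53] [0.34365231 0.3108167  0.28636078]
```

```bash
python3 -m pendant '[[[10,-21,10,3,0,0,1],[10,-21,10,3,0,0,1],[10,-21,10,3,-2,-1,1],[10,-21,10,1,-6,0,1],[0,0,0,0,-7,0,1],[0,0,0,0,-7,0,1],[0,0,0,0,-7,0,1],[0,0,0,0,-6,0,1]]]';python3 t1.py 0.19
python3 - <<'E'
from h import *
snap("wrist","w1")
E
```

```text
t: 2.65
tool_pos: [0.387, 0.2195, 0.2468]
tool_rot: [-0.097, 1.115, -0.172]
wrist_force: [0.5, 0.1, -1.0]
grip_width: 0.0855
(array([ 30.9,  12.7, -13.4]), array([ 1.37, -8.97,  2.05]))
[-1.38  0.35  0.69  2.36  0.55  0.26 -1.35] [0.38698266 0.21945417 0.24679016]
```

View pics/w1.png

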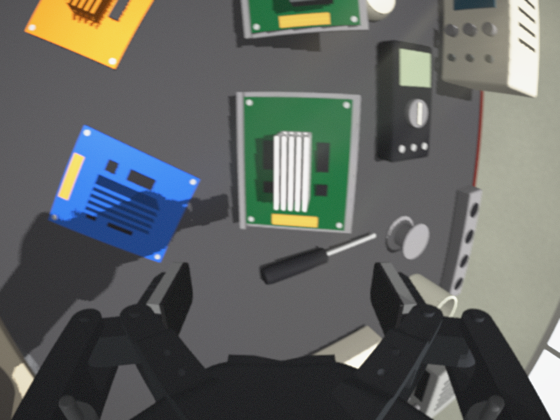

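```bash
python3 - <<'E'
import cv2
a=cv2.imread("pics/w1.png")[80:245,225:375]
cv2.imwrite("pics/w1c.png",cv2.resize(a,None,fx=5,fy=3.6,interpolation=cv2.INTER_CUBIC) if 0 else cv2.resize(a,None,fx=3.6,fy=3.6,interpolation=cv2.INTER_CUBIC))
E
```

```text
(no output)
```

View pics/w1c.png

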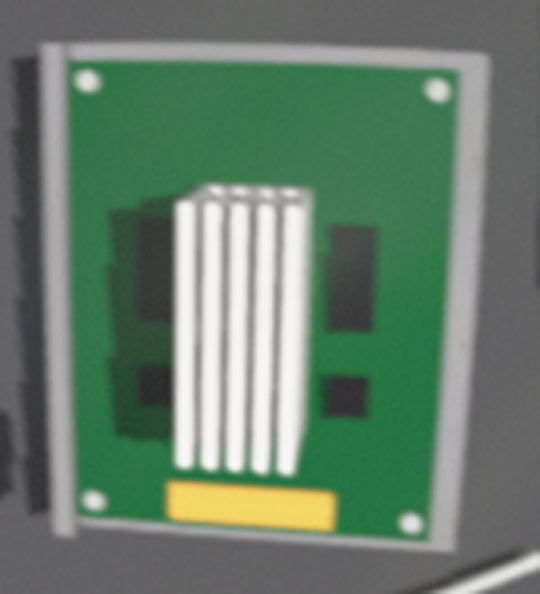

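```bash
cat > pnp.py <<'E'
from h import *
def pnp(c,obj,pix,fish=True):
    K=c["mtx"];n=[]
    for u,v in pix:
        x=np.array([(u-K[0,2])/K[0,0],(v-K[1,2])/K[1,1]]);r=np.hypot(*x)
        n.append(x*np.tan(r)/r if fish else x)
    ok,rv,tv=cv2.solvePnP(np.array(obj,float),np.array(n,float).reshape(-1,1,2),np.eye(3),None)
    Rm=cv2.Rodrigues(rv)[0];e=[]
    for o,(u,v) in zip(obj,pix):
        w=c["T"][:3,:3]@(Rm@o+tv[:,0])+c["T"][:3,3];q=proj(c,w,fish);e.append((q[0]-u,q[1]-v))
    return c["T"][:3,:3]@Rm, c["T"][:3,:3]@tv[:,0]+c["T"][:3,3], np.round(e,1)
E
python3 - <<'E'
from pnp import *
c=pickle.load(open("pics/w1.pkl","rb"))
I=lambda x,y:(225+x/3.6-.36,80+y/3.6-.36)
obj=[(-.035,-.015,.044),(-.035,.015,.044),(.035,.015,.044),(.035,-.015,.044),(-.07,-.055,.004),(-.07,.055,.004),(.07,.055,.004),(.07,-.055,.004)]
pix=[I(*p) for p in[(175,200),(306,203),(298,473),(175,468),(70,60),(460,70),(430,541),(78,518)]]
obj=np.array(obj)
Rm,t,e=pnp(c,obj,pix)
print(Rm.round(3),t.round(4),e.tolist())
print("tilt",np.degrees(np.arccos(Rm[2,2])),"xyaw",np.degrees(np.arctan2(Rm[1,0],Rm[0,0])),"center",t+Rm[:,2]*.024)
# cross check: project into scene/side
for n in("sc","si"):
    k=pickle.load(open(f"pics/{n}.pkl","rb"))
    print(n,[tuple(np.round(proj(k,Rm@o+t),1)) for o in obj[4:]])
E
```

```text
[[-0.079  0.817 -0.571]
 [-0.997 -0.06   0.053]
 [ 0.009  0.573  0.819]] [0.4959 0.2187 0.0579] [[1.7, 0.2], [-1.3, 0.5], [-1.4, -0.2], [1.4, -0.8], [-0.7, 0.0], [0.3, -0.4], [0.3, 0.6], [-0.4, 0.2]]
tilt 34.98294487036965 xyaw -94.5507325922245 center [0.48217597 0.21997786 0.0775933 ]
sc [(np.float64(336.3), np.float64(161.1)), (np.float64(358.5), np.float64(162.5)), (np.float64(322.4), np.float64(181.9)), (np.float64(302.0), np.float64(179.0))]
si [(np.float64(268.8), np.float64(167.3)), (np.float64(292.4), np.float64(153.6)), (np.float64(294.4), np.float64(179.8)), (np.float64(269.2), np.float64(193.7))]
```

```bash
sed -i 's/deg2rad(85)/deg2rad(85.45)/; s/C=np.array.*/C=np.array([.4959,.2187,.0579])/' t1.py; python3 t1.py 0.12
```

```text
(array([98.2, 12.8, -3.4]), array([ 0.95, -8.94,  2.36]))
[-1.38  0.35  0.69  2.36  0.56  0.26 -1.36] [0.38662493 0.21882191 0.24634834]
```

```bash
python3 -m pendant '[[[25,3,0,0,0,0,1],[25,3,0,0,0,0,1],[24,3,-1,1,-3,1,1],[24,3,-1,0,-3,1,1],[0,0,0,0,-3,0,1],[0,0,0,0,0,0,1]]]';python3 t1.py 0.12
```

```text
t: 3.3
tool_pos: [0.4143, 0.2109, 0.2024]
tool_rot: [-0.118, 1.028, -0.201]
wrist_force: [-0.9, 0.4, 0.7]
grip_width: 0.0856
(array([ 44.8,  17.3, -13.3]), array([ 0.92, -4.08,  3.57]))
[-1.18  0.47  0.45  2.41  1.59  0.25 -2.44] [0.41425762 0.2109096  0.20244593]
```

```bash
python3 -m pendant '[[[0,0,0,-8,0,0,1],[0,0,0,-8,0,0,1],[0,0,0,-8,0,0,1],[0,0,0,-8,0,0,1]]]';python3 t1.py 0.12
```

```text
t: 3.7
tool_pos: [0.415, 0.2115, 0.2034]
tool_rot: [-0.677, 1.027, -0.198]
wrist_force: [0.6, -0.7, 0.3]
grip_width: 0.0855
(array([45.3, 21.8, -3.4]), array([33.09, -4.93,  2.25]))
[-1.18  0.47  0.45  2.41  1.59  0.25 -1.87] [0.4150282  0.21147782 0.20342432]
```

```bash
python3 -m pendant '[[[0,0,0,-8.5,0,0,1],[0,0,0,-8.5,0,0,1],[0,0,0,-8.5,0,0,1],[0,0,0,-8.5,0,0,1],[0,0,0,-8.5,0,0,1],[0,0,0,-8.5,0,0,1],[0,0,0,-8.5,0,0,1],[0,0,0,-8.5,0,0,1]]]';python3 -m pendant '[[[0,0,0,-8.5,0,0,1],[0,0,0,-8.5,0,0,1],[0,0,0,-8.5,0,0,1],[0,0,0,-8.5,0,0,1],[0,0,0,-8.5,0,0,1],[0,0,0,-8.5,0,0,1],[0,0,0,-8.5,0,0,1],[0,0,0,-8.5,0,0,1]]]'; sed -i 's/^Rt=.*/Rt=np.c_[-Z,np.cross(-Yb,-Z),-Yb]/' t1.py; python3 t1.py 0.12
```

```text
t: 4.5
tool_pos: [0.415, 0.2115, 0.2034]
tool_rot: [-1.865, 1.027, -0.198]
wrist_force: [0.4, -0.7, 0.0]
grip_width: 0.0855
t: 5.3
tool_pos: [0.415, 0.2115, 0.2034]
tool_rot: [-3.051, 1.027, -0.198]
wrist_force: [0.5, 0.1, 0.4]
grip_width: 0.0854
(array([ 45.3, -13.3,  17.6]), array([-10.87,   3.68,  -3.88]))
[-1.19  0.47  0.47  2.41  1.59  0.24  0.5 ] [0.4150463  0.21151029 0.20343611]
```

Now approach slowly while finishing the turn.

```bash
python3 -m pendant '[[[5,-2,2,-2,1,0,1],[5,-2,2,-2,1,-1,1],[5,-2,2,-2,0,-1,1],[5,-2,2,-2,1,-1,1],[5,-2,2,-2,1,-1,1],[5,-2,2,-1,0,0,1],[5,-1,2,0,0,0,1],[5,-1,2,0,0,0,1]]]';python3 t1.py 0.12
```

```text
t: 6.1
tool_pos: [0.4277, 0.2244, 0.1616]
tool_rot: [-3.141, 0.963, -0.1]
wrist_force: [-0.1, -0.4, 0.6]
grip_width: 0.0853
(array([4.2, 0.3, 3.5]), array([-0.97,  0.17, -0.67]))
[-0.83  0.57 -0.05  2.46  2.    0.58  0.2 ] [0.42774594 0.22439083 0.16161842]
```

```bash
python3 -m pendant '[[[4,0,3,-1,0,-0.7,1],[0,0,0,0,0,0,1]]]';python3 t1.py 0.12
python3 - <<'E'
from h import *
snap("wrist","w2")
E
```

```text
t: 6.3
tool_pos: [0.4274, 0.2263, 0.1559]
tool_rot: [3.142, 0.967, -0.077]
wrist_force: [-0.2, -0.1, -0.4]
grip_width: 0.0855
(array([-0.2,  2.2, -0.2]), array([0.11, 0.43, 0.07]))
[-0.69  0.58 -0.24  2.47  1.97  0.67  0.26] [0.42736586 0.22632849 0.15594489]
```

View pics/w2.png

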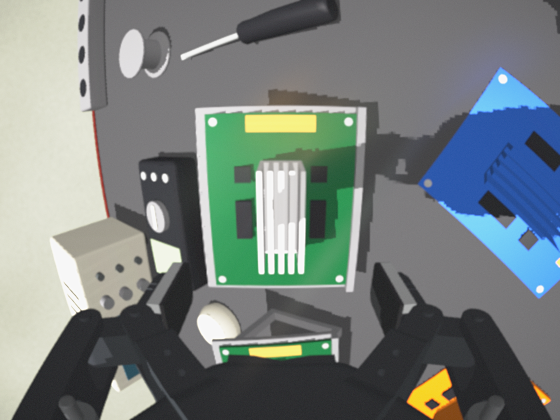

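```bash
python3 -m pendant '[[[10,1,0,0,0.2,0,1],[12,1,0,0,0.2,0,1],[12,0,0,0,0,0,1],[10,0,0,0,0,0,1]]]';python3 t1.py 0.076
python3 - <<'E'
from h import *
snap("wrist","w3")
E
```

```text
t: 6.75
tool_pos: [0.4532, 0.2223, 0.1206]
tool_rot: [3.139, 0.957, -0.079]
wrist_force: [-0.3, -0.1, 0.9]
grip_width: 0.0855
(array([-0. ,  0.2,  0.9]), array([ 0.17, -0.17,  0.03]))
[-0.63  0.69 -0.25  2.45  2.11  0.74  0.17] [0.45320738 0.22228573 0.12062856]
```

View pics/w3.png

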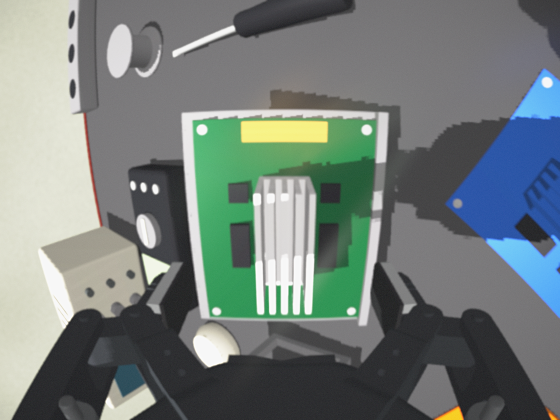

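```bash
python3 -m pendant '[[[10,0,0,0,0,0,1],[10,0,0,0,0,0,1],[8,0,1,0,0,0,1],[7,0,0,0,0,0,1],[0,0,0,0,0,0,1]]]';python3 t1.py 0.041
```

```text
t: 7.3
tool_pos: [0.4721, 0.2207, 0.0908]
tool_rot: [-3.141, 0.959, -0.077]
wrist_force: [-1.0, 0.1, -0.5]
grip_width: 0.0854
(array([-0.4,  0.1, -0.7]), array([ 0.05, -0.03,  0.08]))
[-0.58  0.78 -0.26  2.42  2.19  0.78  0.13] [0.47213419 0.22069649 0.09076166]
```

```bash
python3 -m pendant '[[[0,0,0,0,0,0,-1],[0,0,0,0,0,0,-1],[0,0,0,0,0,0,-1],[0,0,0,0,0,0,-1],[0,0,0,0,0,0,-1],[0,0,0,0,0,0,-1],[0,0,0,0,0,0,-1],[0,0,0,0,0,0,-1]]]' 60;python3 t1.py 0.041
python3 - <<'E'
from h import *
snap("wrist","w4")
E
```

```text
t: 8.1
tool_pos: [0.4715, 0.2213, 0.0919]
tool_rot: [-3.139, 0.959, -0.074]
wrist_force: [-2.8, 0.6, 5.8]
grip_width: 0.0291
(array([ 1. ,  0.7, -0.6]), array([ 0.11, -0.07,  0.17]))
[-0.59  0.77 -0.26  2.42  2.19  0.78  0.13] [0.47149191 0.22133333 0.09193029]
```

View pics/w4.png

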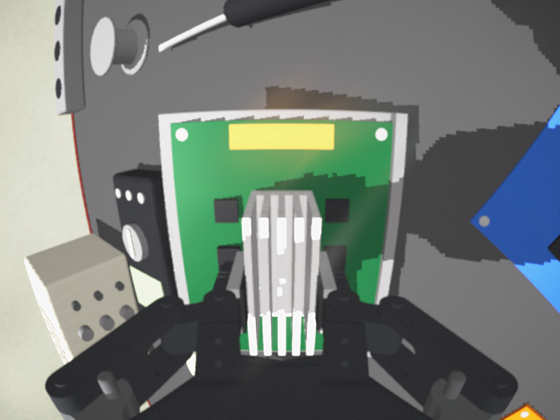

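```bash
python3 -m pendant '[[[-4,0,0,0,0,0,-1],[-6,0,0,0,0,0,-1],[-8,0,0,0,0,0,-1],[-8,0,0,0,0,0,-1]]]';python3 t1.py 0.067; python3 -m pendant '[[[-8,0,-8,0,0,0,-1],[-10,0,-12,0,0,0,-1],[-12,0,-14,0,0,0,-1],[-12,0,-14,0,0,0,-1],[-12,0,-14,0,0,0,-1]]]';python3 t1.py 0.041
python3 - <<'E'
from h import *
snap("wrist","w5");snap("side","s5")
E
```

```text
t: 8.55
tool_pos: [0.456, 0.2222, 0.1131]
tool_rot: [-3.14, 0.96, -0.075]
wrist_force: [0.4, -0.4, -3.0]
grip_width: 0.029
(array([ 1.2,  0.3, -1.1]), array([0.1 , 0.01, 0.13]))
[-0.62  0.71 -0.26  2.44  2.13  0.75  0.16] [0.45601992 0.22221312 0.11307798]
t: 9.05
tool_pos: [0.4758, 0.2207, 0.1936]
tool_rot: [-3.139, 0.96, -0.074]
wrist_force: [-0.2, -0.4, -3.1]
grip_width: 0.0289
(array([81.8,  0.5, 61.3]), array([ 0.09, -0.01,  0.18]))
[-0.66  0.5  -0.13  2.36  1.86  0.52  0.51] [0.4757598  0.22065562 0.19362173]
```

View pics/w5.png

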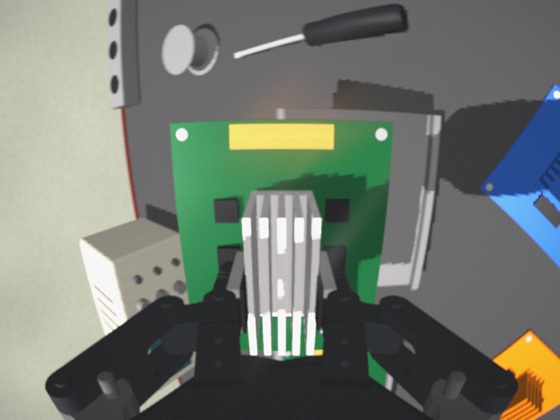

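View pics/s5.png

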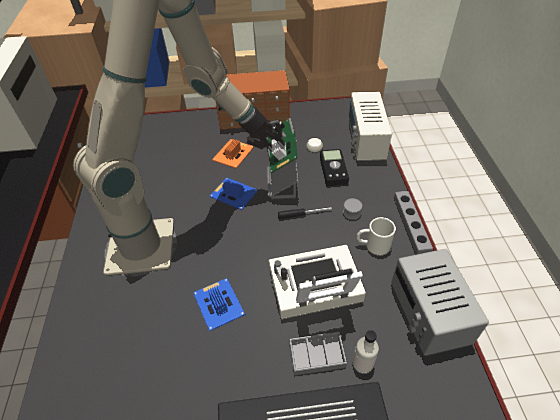

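```bash
python3 -m pendant '[[[-6,0,-10,0,-4,0,-1],[-6,0,-10,0,-5,0,-1],[-6,0,-10,0,-5,0,-1],[-6,0,-8,0,-5,0,-1],[-6,0,-8,0,-5,0,-1],[-6,0,-6,0,-5,0,-1],[-6,0,-6,0,-4,0,-1],[0,0,0,0,-2,0,-1]]]'
cat > t2.py <<'E'
from h import *
import sys
a=np.deg2rad(5.3);nx=np.array([np.cos(a),np.sin(a),0]);ny=np.array([-np.sin(a),np.cos(a),0])
N=np.array([.5478,-.2255,.060])
Rt=np.c_[[0,0,-1],-nx,ny]
dx,dy,dz=[float(v) for v in sys.argv[1:4]]
print(tell(N+nx*dx+ny*dy+np.array([0,0,dz]),Rt)); print(env.state()["joints"].round(2),env.state()["tool_pos"].round(4))
E
python3 t2.py 0 0 .16
```

```text
t: 9.95
tool_pos: [0.5003, 0.2066, 0.233]
tool_rot: [2.944, 1.374, -0.296]
wrist_force: [0.5, -0.1, -2.6]
grip_width: 0.0292
(array([ 46.2, 424.2, -83.7]), array([ 78.83, -10.76,   5.77]))
[-0.24  0.47 -0.41  1.97  0.55  0.68  2.02] [0.5003 0.2066 0.233 ]
```

```bash
python3 -m pendant '[[[0,20,0,0,-3,0,-1],[0,30,0,0,-3,0,-1],[0,35,0,0,-3,1,-1],[0,35,0,2,-2,1,-1],[0,35,0,4,0,1,-1],[0,35,0,6,0,1,-1],[0,35,0,6,0,1,-1],[0,30,0,6,0,0,-1]]]';python3 t2.py 0 0 .16
```

```text
t: 10.75
tool_pos: [0.4514, -0.0427, 0.25]
tool_rot: [1.922, 1.444, -1.744]
wrist_force: [0.2, -0.4, -2.6]
grip_width: 0.0292
(array([  50.4,  105.3, -173.2]), array([54.59, -5.55, -5.09]))
[ 0.2   0.39 -0.35  2.03  0.35  0.81  2.24] [ 0.4514 -0.0427  0.25  ]
```

```bash
python3 -m pendant '[[[0,0,0,7,-1,-1,-1],[0,0,0,7,-1,-1,-1],[0,0,0,7,-1,-1,-1],[0,0,0,7,-1,-1,-1],[0,0,0,7,-1,-1,-1],[0,0,0,7,0,0,-1],[0,0,0,7,0,0,-1],[0,0,0,5,0,0,-1]]]';python3 t2.py 0 0 .16
```

```text
t: 11.55
tool_pos: [0.4515, -0.0409, 0.2499]
tool_rot: [1.593, 1.553, -3.017]
wrist_force: [0.2, -0.7, -3.0]
grip_width: 0.0289
(array([  28.6,  -77.4, -193.5]), array([ 0.59, -0.03, -1.01]))
[ 0.15  0.37 -0.17  2.03  0.09  0.76  1.6 ] [ 0.4515 -0.0409  0.2499]
```

```bash
python3 -m pendant '[[[0,-25,-20,0,0,-1,-1],[0,-25,-20,0,0,0,-1],[0,-30,-20,0,0,0,-1],[0,-30,-10,0,0,0,-1],[0,0,0,0,0,0,-1]]]';python3 t2.py 0 0 .16
python3 - <<'E'
from h import *
snap("wrist","w6")
E
```

```text
t: 12.05
tool_pos: [0.5727, -0.0997, 0.2495]
tool_rot: [-1.722, 1.566, -0.045]
wrist_force: [0.7, 1.4, -3.9]
grip_width: 0.0285
(array([  29.4,   38.2, -122.4]), array([ 0.76, -0.04,  0.26]))
[ 0.22  0.54 -0.15  1.72  0.1   0.88  1.71] [ 0.5727 -0.0997  0.2495]
```

View pics/w6.png

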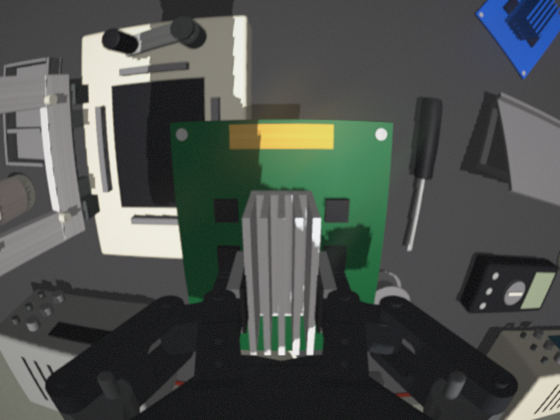

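```bash
python3 - <<'E'
import cv2
a=cv2.imread("pics/w6.png")[5:155,75:265]
cv2.imwrite("pics/w6a.png",cv2.resize(a,None,fx=4,fy=4,interpolation=cv2.INTER_CUBIC))
a=cv2.imread("pics/w6.png")[140:270,75:265]
cv2.imwrite("pics/w6b.png",cv2.resize(a,None,fx=4,fy=4,interpolation=cv2.INTER_CUBIC))
E
```

```text
(no output)
```

View pics/w6a.png

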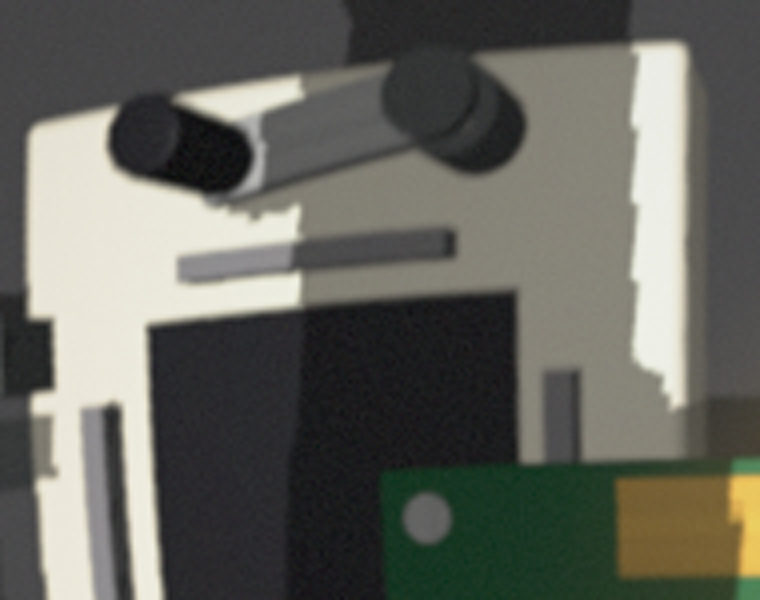

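View pics/w6b.png

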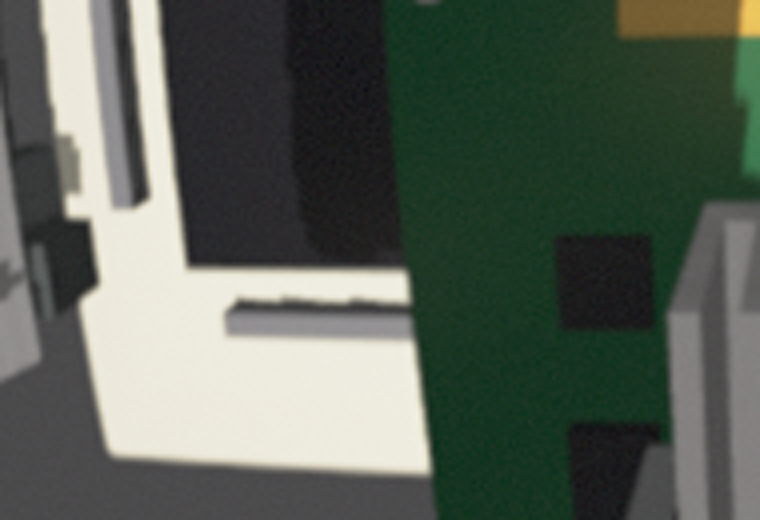

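```bash
python3 - <<'E'
from h import *
c=pickle.load(open("pics/w6.pkl","rb"))
A=lambda x,y:(75+x/4-.375,5+y/4-.375);B=lambda x,y:(75+x/4-.375,140+y/4-.375)
for z in(.056,.058,.060):
  for n,ps in(("house",[A(30,128),A(688,42),B(110,458)]),("black",[A(148,325),A(517,292),B(188,268)])):
    p=[onz(c,*q,z,True) for q in ps]
    v=p[1]-p[0];w=p[2]-p[0];m=(p[1]+p[2])/2
    print(z,n,"y",np.linalg.norm(v).round(4),np.degrees(np.arctan2(-v[0],v[1])).round(2),"x",np.linalg.norm(w).round(4),np.degrees(np.arctan2(w[1],w[0])).round(2),"ctr",m.round(4))
# guides, top plane .071: x- guide inner edge ends; y- guide inner; x+ guide inner; 
for n,ps in(("xm top inner",[A(180,282),A(452,258)]),("ym top inner",[A(103,408),B(130,207)]),("xp top outer",[B(228,335),B(410,335)]),("yp top",[A(545,370),A(578,370)])):
    print(n,[onz(c,*q,.071,True).round(4) for q in ps])
E
```

```text
0.056 house y 0.1789 5.8 x 0.2496 5.52 ctr [ 0.5446 -0.2259  0.056 ]
0.056 black y 0.1001 5.45 x 0.13 5.62 ctr [ 0.5449 -0.2267  0.056 ]
0.058 house y 0.1778 5.8 x 0.248 5.52 ctr [ 0.5443 -0.2251  0.058 ]
0.058 black y 0.0994 5.45 x 0.1292 5.62 ctr [ 0.5446 -0.226   0.058 ]
0.06 house y 0.1766 5.8 x 0.2464 5.52 ctr [ 0.544  -0.2244  0.06  ]
0.06 black y 0.0988 5.45 x 0.1283 5.62 ctr [ 0.5443 -0.2252  0.06  ]
xm top inner [array([ 0.4749, -0.2661,  0.071 ]), array([ 0.469 , -0.1958,  0.071 ])]
ym top inner [array([ 0.5061, -0.2867,  0.071 ]), array([ 0.5936, -0.2793,  0.071 ])]
xp top outer [array([ 0.626 , -0.2514,  0.071 ]), array([ 0.6197, -0.1997,  0.071 ])]
yp top [array([ 0.494 , -0.1715,  0.071 ]), array([ 0.4935, -0.1639,  0.071 ])]
```

```bash
python3 - <<'E'
import cv2,numpy as np
a=cv2.imread("pics/w6.png")[110:300,160:400]
cv2.imwrite("pics/w6d.png",cv2.resize(a,None,fx=3.2,fy=3.1,interpolation=cv2.INTER_CUBIC))
im=cv2.imread("pics/w6.png")
g=cv2.inRange(cv2.cvtColor(im,cv2.COLOR_BGR2HSV),(50,60,20),(90,255,255))
for r in (130,140,150,180,200,220,240,260,280):
    x=np.where(g[r,150:420])[0]+150; print(r,x.min(),x.max())
for c in (185,200,220,340,360,380):
    y=np.where(g[100:140,c])[0]+100; print(c,y.min())
E
```

```text
130 170 392
140 170 392
150 171 391
180 173 389
200 175 387
220 179 385
240 182 383
260 183 380
280 186 377
185 121
200 121
220 121
340 120
360 121
380 122
```

View pics/w6d.png

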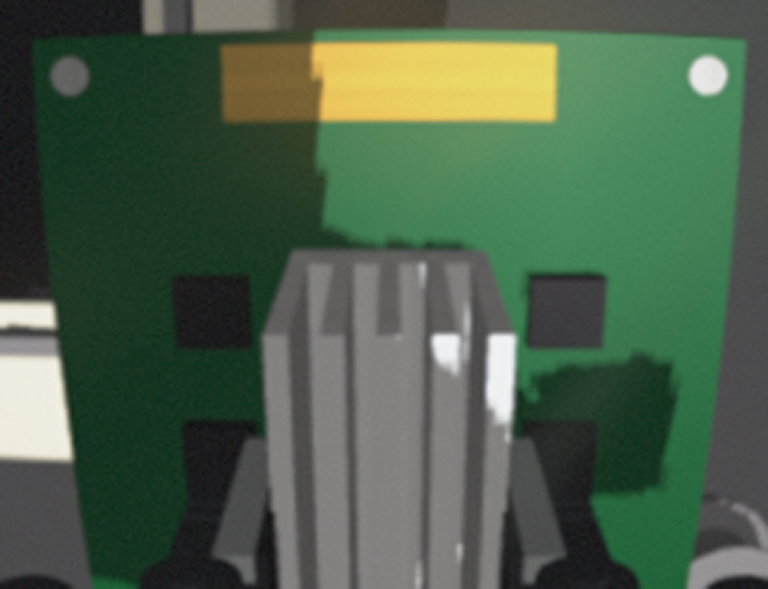

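```bash
python3 - <<'E'
from h import *
c=pickle.load(open("pics/w6.pkl","rb"))
s=env.state();M=toolR()
for h in(.035,.037,.039):
  print(h,[ (M.T@(onz(c,*q,s["tool_pos"][2]-h,True)-s["tool_pos"])*1e3).round(1).tolist() for q in[(170,122.5),(393,122.5),(183,260),(380.5,260)]])
E
```

```text
0.035 [[34.9, 68.9, -54.4], [35.0, 68.8, 53.0], [35.0, -4.2, -54.3], [35.0, -4.4, 53.0]]
0.037 [[36.9, 68.8, -55.1], [37.0, 68.7, 53.7], [37.0, -5.3, -55.0], [37.0, -5.5, 53.8]]
0.039 [[38.9, 68.7, -55.8], [39.0, 68.6, 54.4], [39.0, -6.3, -55.7], [39.0, -6.5, 54.5]]
```

```bash
sed -i 's/deg2rad(5.3)/deg2rad(5.55)/; s/N=np.array.*/N=np.array([.5446,-.2256,.060])/' t2.py; python3 t2.py -.0013 .0007 .1425; python3 t2.py -.0013 .0007 .19
```

```text
(array([  46.6,   40.1, -122.8]), array([0.56, 0.03, 0.05]))
[ 0.22  0.53 -0.15  1.73  0.1   0.88  1.71] [ 0.57   -0.0987  0.2492]
(array([  -0.9,   40.1, -122.7]), array([0.56, 0.03, 0.05]))
[ 0.22  0.53 -0.15  1.73  0.1   0.88  1.71] [ 0.57   -0.0987  0.2492]
```

```bash
python3 -m pendant '[[[0,5,-15,0,0,0,-1],[5,5,-20,0,0,0,-1],[5,7,-22,0.5,0,0,-1],[5,7,-22,0,0,0,-1],[5,7,-22,0,0,0,-1],[5,5,-14,0,0,0,-1],[5,4,-8,0,0,0,-1],[0,0,0,0,0,0,-1]]]'; python3 t2.py -.0013 .0007 .1425
python3 - <<'E'
from h import *
snap("wrist","w7");snap("side","s7",(240,200,160,120),5)
E
```

```text
t: 12.9
tool_pos: [0.5415, -0.2263, 0.22]
tool_rot: [-1.391, 1.569, 0.277]
wrist_force: [0.5, 0.2, -2.7]
grip_width: 0.0294
(array([17.5, -1.8,  1.1]), array([-0.01,  0.02,  0.12]))
[ 0.44  0.58 -0.14  1.74  0.1   0.83  1.92] [ 0.5415 -0.2263  0.22  ]
```

View pics/w7.png

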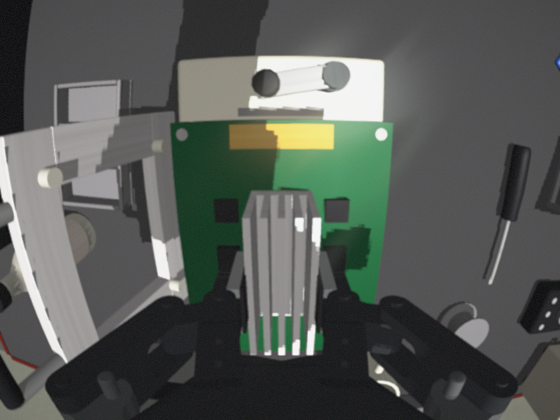

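View pics/s7.png

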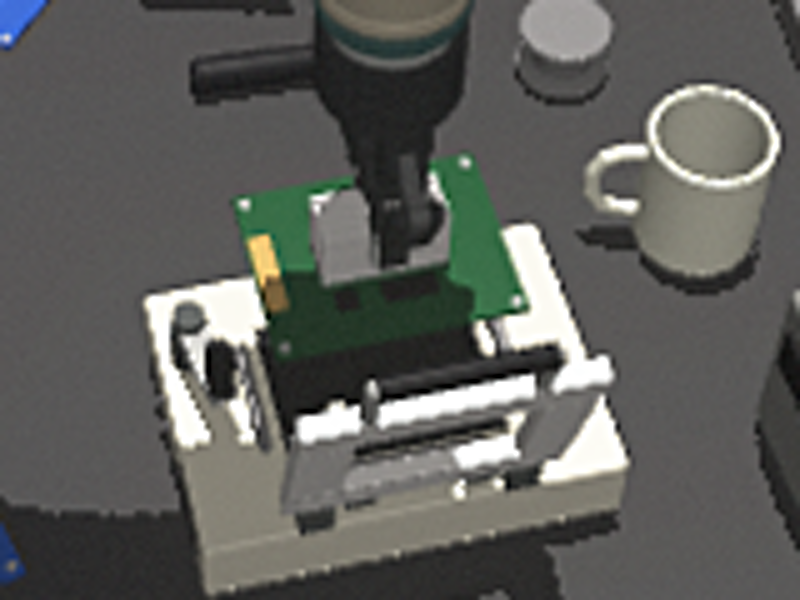

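```bash
python3 - <<'E'
from h import *
a=cv2.imread("pics/w7.png")[45:135,165:400]
cv2.imwrite("pics/w7c.png",cv2.resize(a,None,fx=3.4,fy=3.4,interpolation=cv2.INTER_CUBIC))
E
python3 -m pendant '[[[6,-1.8,1,0,0,0,-1],[6,0,0,0,0,0,-1],[5,0,0,0,0,0,-1],[0,0,0,0,0,0,-1]]]'; python3 t2.py -.0013 .0007 .1225
```

```text
t: 13.4
tool_pos: [0.5447, -0.2234, 0.2029]
tool_rot: [-1.309, 1.568, 0.361]
wrist_force: [0.6, -0.1, -2.7]
grip_width: 0.0289
(array([20.4,  1.6, -1.5]), array([0.16, 0.05, 0.18]))
[ 0.43  0.6  -0.14  1.75  0.11  0.79  1.91] [ 0.5447 -0.2234  0.2029]
```

View pics/w7c.png

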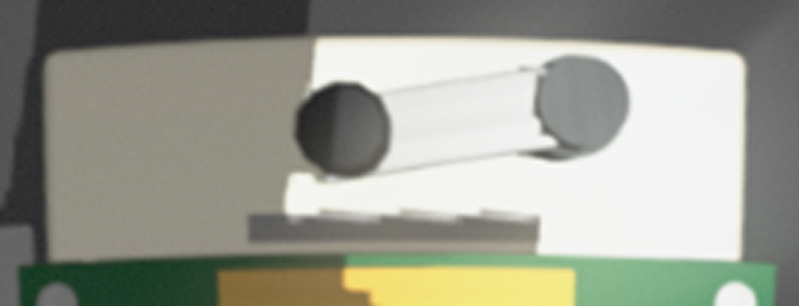

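```bash
python3 -m pendant '[[[0,0,0,0,0,0,-1],[0,0,0,0,0,0,-1],[0,0,0,0,0,0,-1],[0,0,0,0,0,0,-1]]]'; python3 t2.py -.0013 .0007 .1225;python3 t2.py -.0013 .0007 .1225
python3 - <<'E'
from h import *
s0=env.state();c=snap("wrist","w8");s1=env.state()
print(s0["tool_pos"],s1["tool_pos"],s0["t"],s1["t"])
M=toolR();tc=M.T@(c["T"][:3,3]-s0["tool_pos"]);print("cam in tool",tc, M.T@(c["T"][:3,3]-s1["tool_pos"]))
def R_(s):return R.from_euler('xyz',s["tool_rot"]).as_matrix()
RC=M.T@c["T"][:3,:3]
for f in("w6","w7"):
    k=pickle.load(open(f"pics/{f}.pkl","rb"));Mk=k["T"][:3,:3]@RC.T
    print(f,"TCP",k["T"][:3,3]-Mk@tc)
E
```

```text
t: 13.8
tool_pos: [0.5453, -0.2241, 0.2042]
tool_rot: [-1.635, 1.565, 0.035]
wrist_force: [-0.1, -0.6, -3.3]
grip_width: 0.029
(array([21.7,  2.2, -0.7]), array([ 0.11, -0.02,  0.31]))
[ 0.43  0.6  -0.14  1.75  0.11  0.79  1.91] [ 0.5453 -0.2241  0.2042]
(array([21.7,  2.2, -0.7]), array([ 0.11, -0.02,  0.31]))
[ 0.43  0.6  -0.14  1.75  0.11  0.79  1.91] [ 0.5453 -0.2241  0.2042]
[ 0.54526231 -0.22410873  0.20417883] [ 0.54524145 -0.22410235  0.20415307] 13.8 13.85
cam in tool [-1.17122727e-01  7.83975585e-02  4.50994092e-05] [-1.17148374e-01  7.83772969e-02  3.66811632e-05]
w6 TCP [ 0.57269859 -0.09970532  0.2494994 ]
w7 TCP [ 0.54150658 -0.22627653  0.22002877]
```

View pics/w8.png

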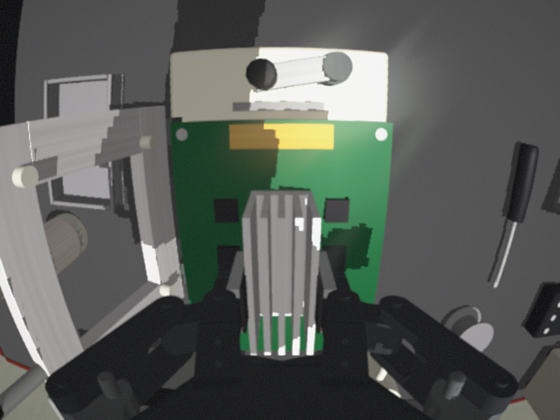

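```bash
python3 - <<'E'
from h import *
c=pickle.load(open("pics/w8.pkl","rb"));im=c["frame"][:,:,::-1].copy()
s=env.state();M=toolR()
g=cv2.inRange(cv2.cvtColor(im,cv2.COLOR_BGR2HSV),(50,60,15),(90,255,255))
for h in(.037,.039):
  print(h,[ (M.T@(onz(c,*q,s["tool_pos"][2]-h,True)-s["tool_pos"])*1e3).round(1).tolist() for q in[(170,122.5),(393,122.5),(183,260),(380.5,260)]])
a=im[45:135,160:400]
cv2.imwrite("pics/w8c.png",cv2.resize(a,None,fx=3.3,fy=3.3,interpolation=cv2.INTER_CUBIC))
E
```

```text
0.037 [[36.6, 71.4, -53.7], [36.6, 71.4, 54.8], [37.0, -2.5, -53.6], [37.0, -2.7, 55.0]]
0.039 [[38.6, 71.4, -54.4], [38.6, 71.3, 55.5], [39.0, -3.6, -54.3], [39.0, -3.7, 55.7]]
```

View pics/w8c.png

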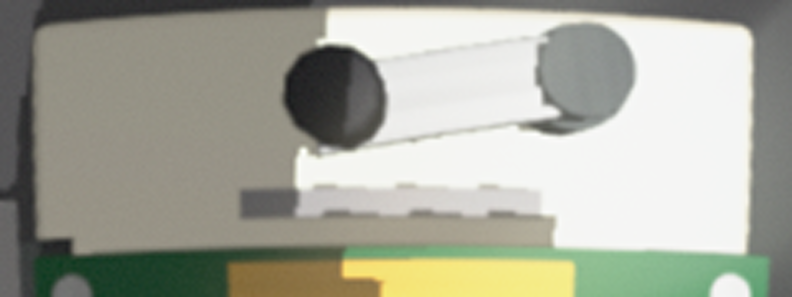

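```bash
python3 - <<'E'
from h import *
c=pickle.load(open("pics/w8.pkl","rb"))
a=np.deg2rad(5.55);nx=np.array([np.cos(a),np.sin(a),0]);ny=np.array([-np.sin(a),np.cos(a),0]);N=np.array([.5446,-.2256,.06])
for n,q,z in[("hL",(35,22),.057),("hR",(752,22),.057),("gL",(240,217),.071),("gR",(541,217),.071),("goL",(240,188),.071),("goR",(541,188),.071)]:
    p=onz(c,160+q[0]/3.3-.35,45+q[1]/3.3-.35,z,True);print(n,((p-N)@nx*1e3).round(1),((p-N)@ny*1e3).round(1))
E
python3 t2.py .0013 -.0005 .1025
```

```text
hL -125.1 -89.4
hR -125.0 88.9
gL -72.8 -35.5
gR -72.8 34.1
goL -79.6 -35.4
goR -79.6 34.0
(array([41.7, -0.3, -1.9]), array([ 0.11, -0.02,  0.3 ]))
[ 0.43  0.6  -0.14  1.75  0.11  0.79  1.91] [ 0.5452 -0.2241  0.2042]
```

```bash
python3 -m pendant '[[[15,-0.3,-2.3,0,0,0.2,-1],[15,0,0,0,0,0,-1],[15,0,0,0,0,0,-1],[15,0,0,0,0,0,-1],[12,0,0,0,0,0,-1],[10,0,0,0,0,0,-1],[0,0,0,0,0,0,-1],[0,0,0,0,0,0,-1]]]'; python3 t2.py .0013 -.0009 .043
python3 - <<'E'
from h import *
snap("wrist","w9",(150,30,260,250),3)
E
```

```text
t: 14.65
tool_pos: [0.546, -0.2263, 0.1219]
tool_rot: [-1.667, 1.569, 0.003]
wrist_force: [-0.8, -0.2, -2.9]
grip_width: 0.0288
(array([18.9,  0.1, -0. ]), array([ 0.11, -0.01,  0.09]))
[ 0.42  0.72 -0.12  1.8   0.13  0.63  1.89] [ 0.546  -0.2263  0.1219]
```

View pics/w9.png

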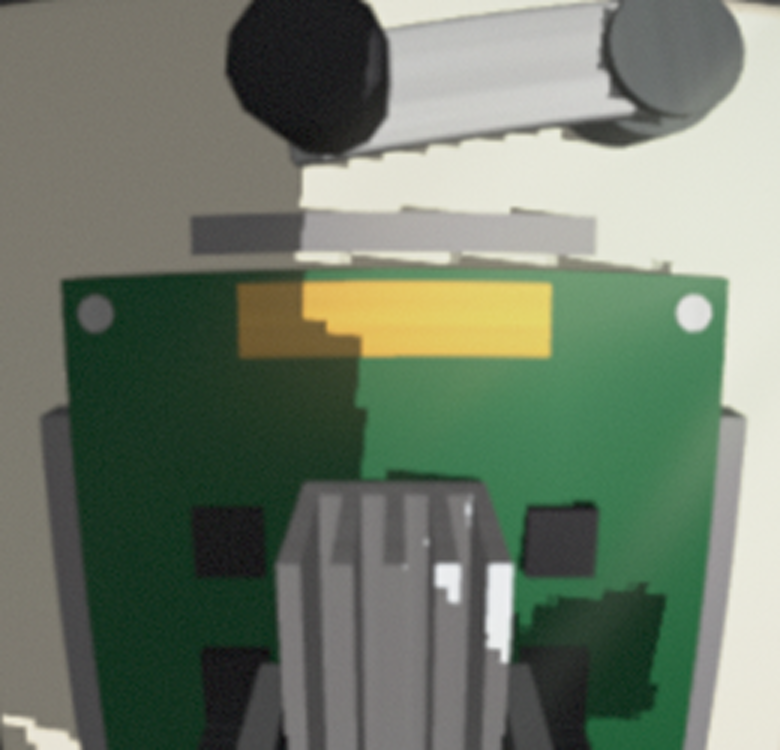

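```bash
python3 -m pendant '[[[5,0,0,0,0,0,-1],[5,0,0,0,0,0,-1],[4,0,0,0,0,0,-1],[2,0,0,0,0,0,-1],[0,0,0,0,0,0,-1],[0,0,0,0,0,0,-1]]]'; python3 t2.py .0013 -.0009 .043
```

```text
t: 15.3
tool_pos: [0.5459, -0.2263, 0.1059]
tool_rot: [-1.676, 1.569, -0.007]
wrist_force: [0.7, -0.2, -3.3]
grip_width: 0.0288
(array([ 2.9, -0. , -0.1]), array([ 0.11, -0.01,  0.09]))
[ 0.42  0.74 -0.11  1.81  0.14  0.6   1.89] [ 0.5459 -0.2263  0.1059]
```

```bash
python3 -m pendant '[[[1,0,0,0,0,0,-1],[1,0,0,0,0,0,-1],[0,0,0,0,0,0,-1]]]'; python3 -m pendant '[[[1,0,0,0,0,0,-1],[0,0,0,0,0,0,-1]]]';python3 -m pendant '[[[1,0,0,0,0,0,-1],[0,0,0,0,0,0,-1]]]'
```

```text
t: 15.6
tool_pos: [0.5458, -0.2263, 0.1039]
tool_rot: [-1.646, 1.569, 0.023]
wrist_force: [-0.4, 0.1, -2.8]
grip_width: 0.0287
t: 15.8
tool_pos: [0.5458, -0.2263, 0.1029]
tool_rot: [-1.643, 1.569, 0.027]
wrist_force: [-0.7, -0.2, -3.4]
grip_width: 0.029
t: 16.0
tool_pos: [0.546, -0.2263, 0.1022]
tool_rot: [-1.749, 1.569, -0.079]
wrist_force: [-1.5, 0.4, -0.6]
grip_width: 0.0292
```

```bash
python3 -m pendant '[[[0.8,0,0,0,0,0,-1],[0,0,0,0,0,0,-1]]]'; python3 - <<'E'
from h import *
snap("wrist","w10",(150,30,260,250),3)
E
```

```text
t: 16.2
tool_pos: [0.546, -0.2263, 0.1022]
tool_rot: [-1.838, 1.569, -0.169]
wrist_force: [-1.8, 0.9, 5.5]
grip_width: 0.0293
```

View pics/w10.png

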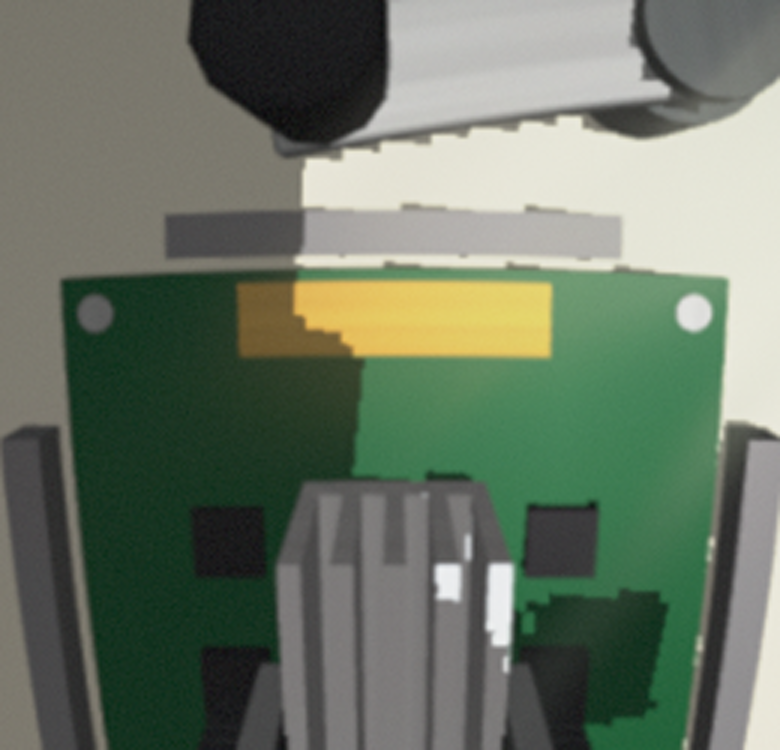

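```bash
python3 -m pendant '[[[0,0,0,0,0,0,0],[0,0,0,0,0,0,0],[0,0,0,0,0,0,0],[0,0,0,0,0,0,0]]]'; python3 -m pendant '[[[-10,0,0,0,0,0,0],[-15,0,0,0,0,0,0],[-20,0,0,0,0,0,0],[-25,0,0,0,0,0,0],[-25,0,0,0,0,0,0],[-20,0,0,0,0,0,0],[0,0,0,0,0,0,0]]]'; python3 - <<'E'
from h import *
snap("wrist","w11")
E
```

```text
t: 16.65
tool_pos: [0.546, -0.2263, 0.1011]
tool_rot: [-1.685, 1.569, -0.015]
wrist_force: [0.1, -0.2, -0.3]
grip_width: 0.0431
t: 17.35
tool_pos: [0.5477, -0.2269, 0.2198]
tool_rot: [-1.959, 1.563, -0.29]
wrist_force: [1.0, 0.4, -0.4]
grip_width: 0.0427
```

View pics/w11.png

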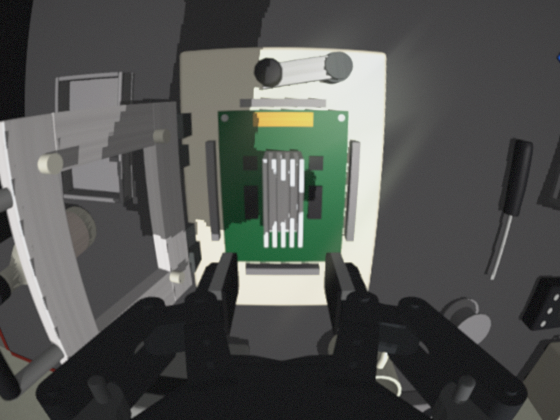

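```bash
cat > t3.py <<'E'
from h import *
import sys
al=np.deg2rad(5.55);nx=np.array([np.cos(al),np.sin(al),0]);ny=np.array([-np.sin(al),np.cos(al),0]);nz=np.array([0,0,1.])
N=np.array([.5446,-.2256,.060]);H=N-.085*ny+.02*nz
Rt=np.c_[[0,0,-1],-nx,ny]
def bar(a): return H+.195*(np.cos(a)*ny+np.sin(a)*nz)
if __name__=="__main__":
    a,up=float(sys.argv[1]),float(sys.argv[2])
    s=env.state();p=s["tool_pos"]+toolR()[:,0]*.006-H
    print(tell(bar(a)+nz*(.006+up),Rt),s["tool_pos"].round(4),"angle of grasp pt",round(np.arctan2(p[2],p@ny),3),"r",round(np.hypot(p[2],p@ny),4),s["joints"].round(2))
E
python3 t3.py 1.842 .06
python3 -m pendant '[[[-20,0,-5,0,0,0,0.3],[-25,0,-10,0,0,0,0.3],[-25,0,-10,0,0,0,0.3],[-25,0,-15,0,0,0,0.3],[-20,0,-20,0,0,0,0.3],[0,0,-25,0,0,0,0.3],[0,0,-25,0,0,0,0.3],[0,0,0,0,0,0,0.3]]]'
python3 t3.py 1.842 .06
python3 - <<'E'
from h import *
snap("wrist","w12");snap("side","s12",(240,180,180,140),4.4); snap("scene","c12",(100,150,200,160),4)
E
```

```text
(array([-115.7,    1.6, -136.2]), array([ 0.11, -0.1 ,  0.27])) [ 0.5466 -0.2266  0.218 ] angle of grasp pt 1.005 r 0.1563 [ 0.44  0.59 -0.14  1.73  0.11  0.83  1.92]
t: 18.2
tool_pos: [0.5548, -0.3402, 0.3295]
tool_rot: [2.508, 1.568, -2.111]
wrist_force: [0.1, 0.0, -0.1]
grip_width: 0.0554
(array([ -4.4,  -1. , -22.2]), array([-0.2 , -0.11, -0.08])) [ 0.5548 -0.3402  0.3295] angle of grasp pt 1.694 r 0.2453 [ 0.59  0.57 -0.14  1.41  0.08  1.16  2.1 ]
```

View pics/w12.png

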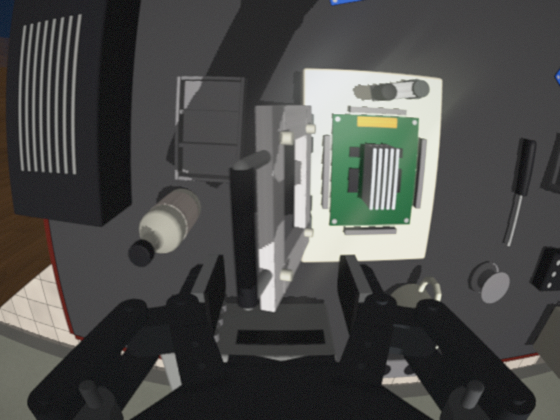

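View pics/s12.png

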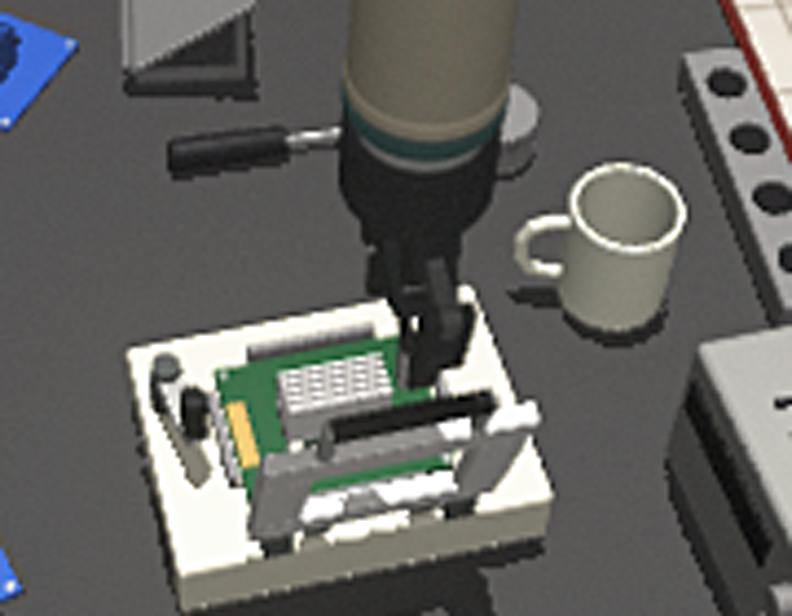

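View pics/c12.png

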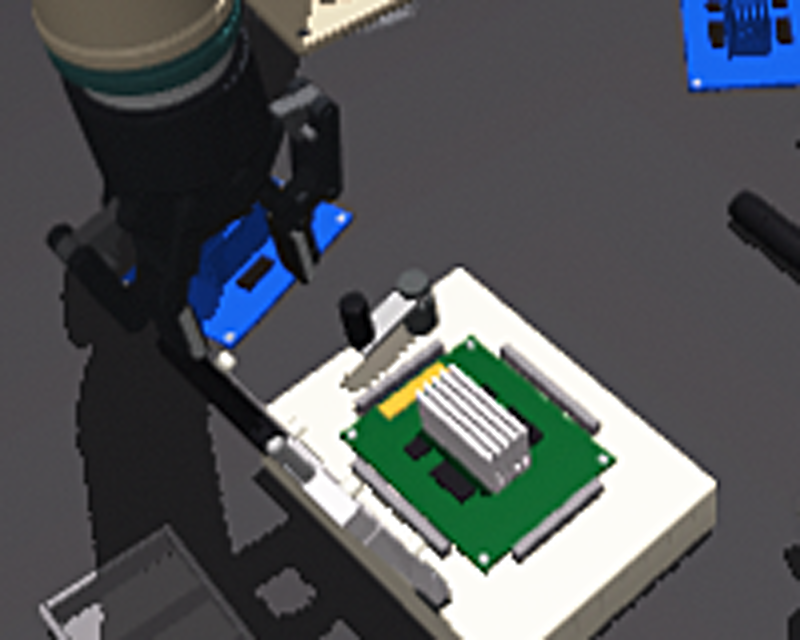

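```bash
python3 - <<'E'
from t3 import *
c=pickle.load(open("pics/w12.pkl","rb"))
for z in(.262,.268,.274):
  for q in[(246,168),(247,235),(248,302)]:
    p=onz(c,*q,z,True)-H; print(z,q,"x",(p@nx*1e3).round(1),"y",(p@ny*1e3).round(1),"r",np.hypot(p@ny,p[2]).round(4),"a",np.arctan2(p[2],p@ny).round(3))
E
python3 t3.py 1.842 .06
```

```text
0.262 (246, 168) x -43.1 y -50.0 r 0.1887 a 1.839
0.262 (247, 235) x -1.1 y -50.9 r 0.189 a 1.844
0.262 (248, 302) x 49.0 y -52.6 r 0.1895 a 1.852
0.268 (246, 168) x -44.3 y -49.4 r 0.1944 a 1.828
0.268 (247, 235) x -3.7 y -50.2 r 0.1946 a 1.832
0.268 (248, 302) x 44.8 y -51.9 r 0.195 a 1.84
0.274 (246, 168) x -45.4 y -48.7 r 0.2 a 1.817
0.274 (247, 235) x -6.2 y -49.5 r 0.2002 a 1.821
0.274 (248, 302) x 40.6 y -51.1 r 0.2006 a 1.829
(array([ -4. ,   1. , -27.5]), array([0.14, 0.12, 0.  ])) [ 0.5561 -0.3347  0.33  ] angle of grasp pt 1.672 r 0.2452 [ 0.58  0.57 -0.14  1.42  0.08  1.16  2.1 ]
```

```bash
python3 -m pendant '[[[0,1,-9,0,0,0,0.3],[0,0,-9,0,0,0,0.3],[0,0,-8,0,0,0,0.3],[0,0,0,0,0,0,0.3],[0,0,0,0,0,0,0.3]]]'; python3 t3.py 1.835 0
```

```text
t: 18.85
tool_pos: [0.5579, -0.3619, 0.331]
tool_rot: [-1.423, 1.569, 0.246]
wrist_force: [0.2, 0.6, -0.5]
grip_width: 0.0557
(array([56.8,  0.1,  1. ]), array([0.08, 0.01, 0.08])) [ 0.5579 -0.3619  0.331 ] angle of grasp pt 1.78 r 0.2505 [ 0.61  0.59 -0.14  1.37  0.08  1.19  2.14]
```

```bash
python3 -m pendant '[[[10,0,1,0,0,0,0.3],[14,0,0,0,0,0,0.3],[14,0,0,0,0,0,0.3],[10,0,0,0,0,0,0.3],[7,0,0,0,0,0,0.3],[0,0,0,0,0,0,0.3],[0,0,0,0,0,0,0.3]]]'; python3 t3.py 1.835 0;python3 - <<'E'
from h import *
snap("wrist","w13")
E
```

```text
t: 19.55
tool_pos: [0.5582, -0.3607, 0.2764]
tool_rot: [-1.75, 1.569, -0.08]
wrist_force: [-0.1, 0.2, 0.2]
grip_width: 0.055
(array([ 2.2,  0.5, -0.1]), array([ 0.12, -0.02,  0.12])) [ 0.5582 -0.3607  0.2764] angle of grasp pt 1.831 r 0.1971 [ 0.61  0.63 -0.14  1.45  0.09  1.07  2.13]
```

View pics/w13.png

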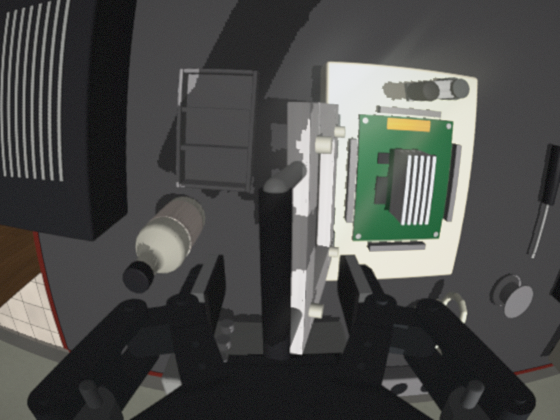

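```bash
python3 -m pendant '[[[1.5,0,0,0,0,0,-1],[0,0,0,0,0,0,-1],[0,0,0,0,0,0,-1],[0,0,0,0,0,0,-1],[0,0,0,0,0,0,-1],[0,0,0,0,0,0,-1],[0,0,0,0,0,0,-1]]]' 25; python3 t3.py 1.835 0
```

```text
t: 20.3
tool_pos: [0.5581, -0.3612, 0.2751]
tool_rot: [-2.032, 1.568, -0.363]
wrist_force: [0.8, -0.6, 1.8]
grip_width: 0.0133
(array([0.9, 0.3, 0.3]), array([ 0.1 , -0.06,  0.12])) [ 0.5581 -0.3612  0.2751] angle of grasp pt 1.835 r 0.1959 [ 0.61  0.63 -0.13  1.45  0.09  1.06  2.13]
```

```bash
python3 -m pendant '[[[0,0,0,0,0,0,-0.3],[0,0,0,0,0,0,-0.3],[-6,0,0,0,0,0,-0.3],[0,0,0,0,0,0,-1],[0,0,0,0,0,0,-1],[0,0,0,0,0,0,-1],[0,0,0,0,0,0,-1],[0,0,0,0,0,0,-1]]]' 25; python3 t3.py 1.835 .006
python3 - <<'E'
import numpy as np
a=1.835;y,x=0,0
for i in range(28):
    b=max(a-.07,0)
    print(round(b,3),"tx %.1f tz %.1f"%(-195*(np.sin(b)-np.sin(a)),195*(np.cos(b)-np.cos(a))));a=b
E
```

```text
t: 21.1
tool_pos: [0.5584, -0.3611, 0.2814]
tool_rot: [-1.999, 1.568, -0.329]
wrist_force: [1.1, -1.7, 6.5]
grip_width: 0.013
(array([1.1, 0.6, 0.3]), array([ 0.1 , -0.07,  0.16])) [ 0.5584 -0.3611  0.2814] angle of grasp pt 1.827 r 0.202 [ 0.61  0.63 -0.14  1.44  0.09  1.08  2.13]
1.765 tx -3.1 tz 13.3
1.695 tx -2.2 tz 13.5
1.625 tx -1.2 tz 13.6
1.555 tx -0.3 tz 13.6
1.485 tx 0.7 tz 13.6
1.415 tx 1.6 tz 13.5
1.345 tx 2.6 tz 13.4
1.275 tx 3.5 tz 13.2
1.205 tx 4.4 tz 12.9
1.135 tx 5.3 tz 12.6
1.065 tx 6.2 tz 12.2
0.995 tx 7.0 tz 11.7
0.925 tx 7.8 tz 11.2
0.855 tx 8.6 tz 10.6
0.785 tx 9.3 tz 10.0
0.715 tx 10.0 tz 9.3
0.645 tx 10.6 tz 8.6
0.575 tx 11.2 tz 7.8
0.505 tx 11.7 tz 7.0
0.435 tx 12.2 tz 6.2
0.365 tx 12.6 tz 5.3
0.295 tx 12.9 tz 4.4
0.225 tx 13.2 tz 3.5
0.155 tx 13.4 tz 2.6
0.085 tx 13.5 tz 1.6
0.015 tx 13.6 tz 0.7
0 tx 2.9 tz 0.0
0 tx -0.0 tz 0.0
```

```bash
sed -i 's/\[:,0\]\*.006-H/[:,0]*.0125-H/' t3.py; python3 -m pendant '[[[-3,0,10,0,0,0,-1],[-2.3,0,13.5,0,0,0,-1],[-1.2,0,13.6,0,0,0,-1],[-0.3,0,13.6,0,0,0,-1],[0.7,0,13.6,0,0,0,-1],[1.6,0,13.5,0,0,0,-1]]]'; python3 t3.py 1.415 .0065
```

```text
t: 21.7
tool_pos: [0.5504, -0.2815, 0.2851]
tool_rot: [-1.427, 1.569, 0.243]
wrist_force: [3.3, -2.1, 6.3]
grip_width: 0.0129
(array([-0.1,  0.4,  1.4]), array([0.16, 0.02, 0.11])) [ 0.5504 -0.2815  0.2851] angle of grasp pt 1.422 r 0.1947 [ 0.52  0.55 -0.14  1.57  0.09  1.02  2.02]
```

```bash
python3 -m pendant '[[[2.6,0,13.4,0,0,0,-1],[3.5,0,13.2,0,0,0,-1],[4.4,0,12.9,0,0,0,-1],[5.3,0,12.6,0,0,0,-1],[6.2,0,12.2,0,0,0,-1],[7,0,11.7,0,0,0,-1],[7.8,0,11.2,0,0,0,-1]]]'; python3 t3.py 0.925 .0065
```

```text
t: 22.4
tool_pos: [0.5415, -0.1954, 0.2477]
tool_rot: [-1.525, 1.57, 0.145]
wrist_force: [4.1, -2.3, -1.9]
grip_width: 0.0133
(array([-0.6, -0.2,  2. ]), array([0.13, 0.  , 0.07])) [ 0.5415 -0.1954  0.2477] angle of grasp pt 0.931 r 0.1934 [ 0.39  0.53 -0.15  1.74  0.1   0.88  1.88]
```

```bash
python3 - <<'E'
from h import *
snap("side","s14",(240,180,180,140),4.4)
E
python3 -m pendant '[[[8.6,0,11.2,0,0,0,-1],[9.3,0,10.5,0,0,0,-1],[10,0,9.3,0,0,0,-1],[10.6,0,8.6,0,0,0,-1],[11.2,0,7.8,0,0,0,-1]]]'; python3 t3.py 0.575 .0065
```

```text
t: 22.95
tool_pos: [0.5366, -0.1486, 0.1975]
tool_rot: [-1.478, 1.57, 0.192]
wrist_force: [1.6, 0.5, 0.8]
grip_width: 0.013
(array([-1. , -0.5,  1.3]), array([0.12, 0.  , 0.03])) [ 0.5366 -0.1486  0.1975] angle of grasp pt 0.574 r 0.1934 [ 0.31  0.57 -0.14  1.84  0.11  0.74  1.78]
```

View pics/s14.png

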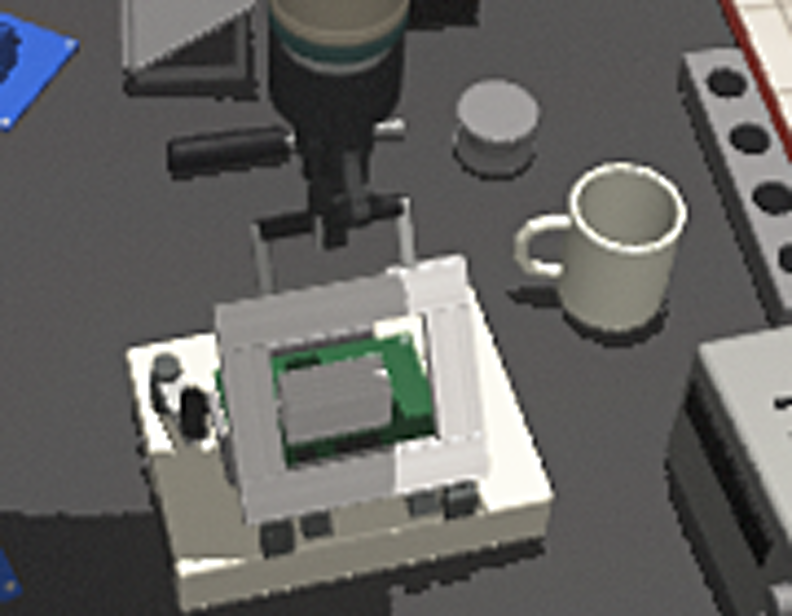

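```bash
python3 -m pendant '[[[11.5,0,7.5,0,0,0,-1],[12,0,6.5,0,0,0,-1],[12.3,0,5.5,0,0,0,-1],[12.7,0,4.4,0,0,0,-1],[13,0,3.5,0,0,0,-1]]]'; python3 t3.py 0.225 .0065;python3 - <<'E'
from h import *
snap("wrist","w15")
E
```

```text
t: 23.45
tool_pos: [0.534, -0.1219, 0.1359]
tool_rot: [-2.232, 1.57, -0.563]
wrist_force: [2.3, -2.4, 0.0]
grip_width: 0.0128
(array([-0.1, -0.6,  0.9]), array([ 0.1 , -0.02,  0.03])) [ 0.534  -0.1219  0.1359] angle of grasp pt 0.226 r 0.1941 [ 0.25  0.65 -0.12  1.91  0.13  0.58  1.72]
```

View pics/w15.png

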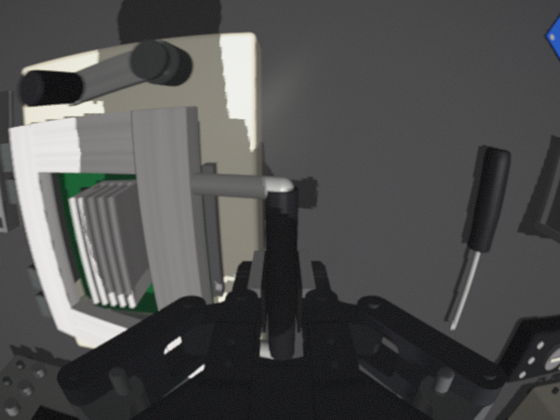

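```bash
python3 -m pendant '[[[11,0.3,2.8,0,0,0,-1],[10,0,1.5,0,0,0,-1],[8,0,1,0,0,0,-1],[6,0,0.5,0,0,0,-1],[3,0,0,0,0,0,-1],[0,0,0,0,0,0,-1]]]'; python3 t3.py 0 .0065
```

```text
t: 24.1
tool_pos: [0.5336, -0.1173, 0.0984]
tool_rot: [-2.322, 1.569, -0.654]
wrist_force: [2.8, -3.6, -2.2]
grip_width: 0.0126
(array([ 5.9, -0.5,  1.1]), array([ 0.06, -0.06,  0.06])) [ 0.5336 -0.1173  0.0984] angle of grasp pt 0.031 r 0.1939 [ 0.23  0.71 -0.1   1.94  0.14  0.5   1.7 ]
```

```bash
python3 -m pendant '[[[2,0,0,0,0,0,-1],[2,0,0,0,0,0,-1],[0,0,0,0,0,0,-1]]]'; python3 t3.py 0 .0065;  python3 -m pendant '[[[1,0,0,0,0,0,-1],[0,0,0,0,0,0,-1]]]';python3 -m pendant '[[[1,0,0,0,0,0,-1],[0,0,0,0,0,0,-1]]]'
```

```text
t: 24.4
tool_pos: [0.5336, -0.1172, 0.0952]
tool_rot: [-2.24, 1.569, -0.571]
wrist_force: [1.9, -4.5, 2.4]
grip_width: 0.0128
(array([ 2.7, -0.5,  1.1]), array([ 0.06, -0.06,  0.08])) [ 0.5336 -0.1172  0.0952] angle of grasp pt 0.014 r 0.1939 [ 0.23  0.72 -0.1   1.94  0.14  0.49  1.7 ]
t: 24.6
tool_pos: [0.5336, -0.1172, 0.0951]
tool_rot: [-2.246, 1.569, -0.577]
wrist_force: [-0.8, -5.3, 9.5]
grip_width: 0.0129
t: 24.8
tool_pos: [0.5336, -0.1173, 0.095]
tool_rot: [-2.238, 1.568, -0.57]
wrist_force: [-2.5, -4.9, 18.0]
grip_width: 0.0127
```

```bash
python3 -m pendant '[[[-1.5,0,0,0,0,0,-1],[0,0,0,0,0,0,-0.4],[0,0,0,0,0,0,-0.4],[0,0,0,0,0,0,-0.4],[0,0,0,0,0,0,-0.4]]]'; python3 - <<'E'
from h import *
snap("wrist","w16");snap("side","s16",(240,180,180,140),4.4)
E
```

```text
t: 25.3
tool_pos: [0.5332, -0.1156, 0.0943]
tool_rot: [-0.398, 1.57, 1.272]
wrist_force: [-0.3, -0.8, 0.6]
grip_width: 0.026
```

View pics/w16.png

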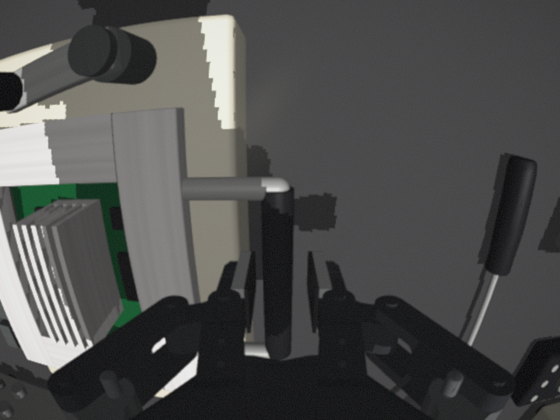

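View pics/s16.png

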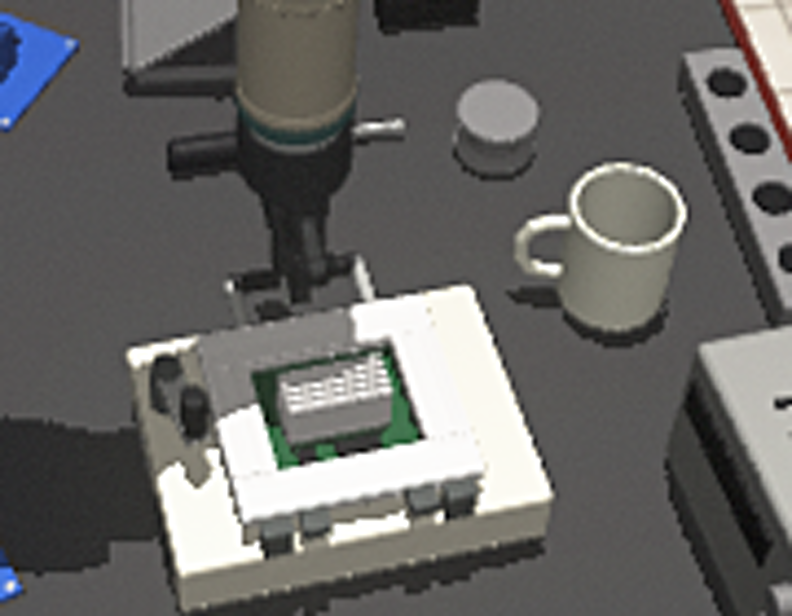

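```bash
python3 -m pendant '[[[-6,0,0,0,0,0,-0.4],[-12,0,0,0,0,0,-0.4],[-20,0,0,0,0,0,-0.4],[-25,0,0,0,0,0,-0.4],[-25,0,0,0,0,0,-0.4],[-25,0,0,0,0,0,-0.4],[-15,0,0,0,0,0,-0.2],[0,0,0,0,0,0,-0.2]]]'; 
cat > t4.py <<'E'
from t3 import *
P=N-.105*nx+.04*ny+.029*nz
def knob(a): return P+.05*(np.sin(a)*nx-np.cos(a)*ny)+.027*nz
def go(a,z):
    k=knob(a);k[2]=z; s=env.state();d=s["tool_pos"]-P
    print(tell(k,Rt),s["tool_pos"].round(4),"a",round(np.arctan2(d@nx,-d@ny),3),"r",round(np.hypot(d@nx,d@ny),4),s["joints"].round(2))
if __name__=="__main__": go(float(sys.argv[1]),float(sys.argv[2]))
E
python3 t4.py .16 .22
python3 - <<'E'
from h import *
snap("wrist","w17")
E
```

```text
t: 26.2
tool_pos: [0.5351, -0.1166, 0.2258]
tool_rot: [-1.817, 1.563, -0.147]
wrist_force: [-0.1, -0.1, -0.7]
grip_width: 0.0342
(array([   5.3,   98.3, -118.5]), array([ 0.1 , -0.1 ,  0.41])) [ 0.5351 -0.1166  0.2258] a 2.15 r 0.1267 [ 0.26  0.52 -0.14  1.84  0.1   0.78  1.74]
```

View pics/w17.png

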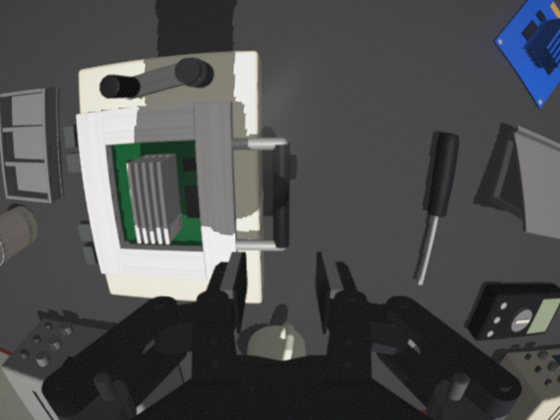

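```bash
python3 - <<'E'
from t4 import *
c=pickle.load(open("pics/w17.pkl","rb"))
a=c["frame"][40:120,80:230,::-1]
cv2.imwrite("pics/w17c.png",cv2.resize(a,None,fx=5,fy=5,interpolation=cv2.INTER_CUBIC))
for q,z in[((110,88),.135),((193,72),.11)]:
    p=onz(c,*q,z,True)-P;print((p@nx).round(4),(p@ny).round(4),np.arctan2(p@nx,-p@ny).round(3),np.hypot(p@nx,p@ny).round(4))
E
```

```text
0.0104 -0.0479 0.215 0.049
0.003 0.0065 2.713 0.0072
```

View pics/w17c.png

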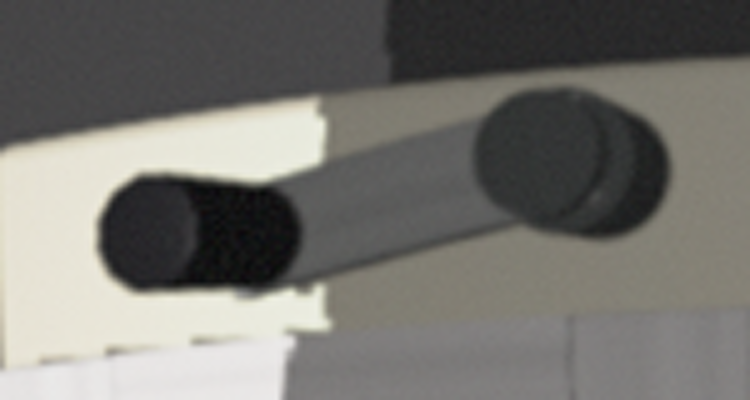

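```bash
python3 -m pendant '[[[0,16,-20,0,0,0,-0.2],[1,22,-26,0,0,0,-0.2],[2,22,-26,0,0,0,-0.2],[2,22,-26,0,0,0.4,-0.2],[0,14,-19,0,0,0,-0.2],[0,0,0,0,0,0,-0.2],[0,0,0,0,0,0,-0.2]]]'; python3 t4.py .2 .133; python3 - <<'E'
from h import *
snap("wrist","w18")
E
```

```text
t: 26.95
tool_pos: [0.449, -0.2421, 0.2169]
tool_rot: [1.419, 1.564, 3.087]
wrist_force: [0.8, 0.9, -0.3]
grip_width: 0.0343
(array([83.9, -2.2, -1.9]), array([ 0.05,  0.06, -0.37])) [ 0.449  -0.2421  0.2169] a 0.174 r 0.0479 [ 0.54  0.49 -0.14  1.94  0.1   0.73  2.  ]
```

View pics/w18.png

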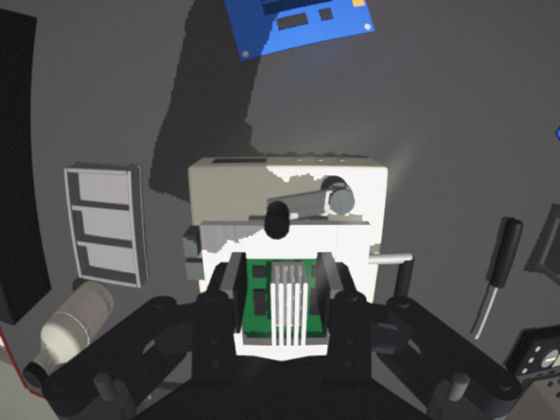

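```bash
python3 - <<'E'
from t4 import *
c=pickle.load(open("pics/w18.pkl","rb"))
a=c["frame"][150:270,180:400,::-1]
cv2.imwrite("pics/w18c.png",cv2.resize(a,None,fx=3.6,fy=3.6,interpolation=cv2.INTER_CUBIC))
for a in(.1,.15,.2,.25):
  k=knob(a);print(a,[tuple(np.round((np.array(proj(c,[k[0],k[1],z],True))-[180,150])*3.6)) for z in(.135,.097)])
E
```

```text
0.1 [(np.float64(347.0), np.float64(261.0)), (np.float64(349.0), np.float64(199.0))]
0.15 [(np.float64(349.0), np.float64(274.0)), (np.float64(351.0), np.float64(210.0))]
0.2 [(np.float64(352.0), np.float64(286.0)), (np.float64(353.0), np.float64(221.0))]
0.25 [(np.float64(355.0), np.float64(299.0)), (np.float64(355.0), np.float64(232.0))]
```

View pics/w18c.png

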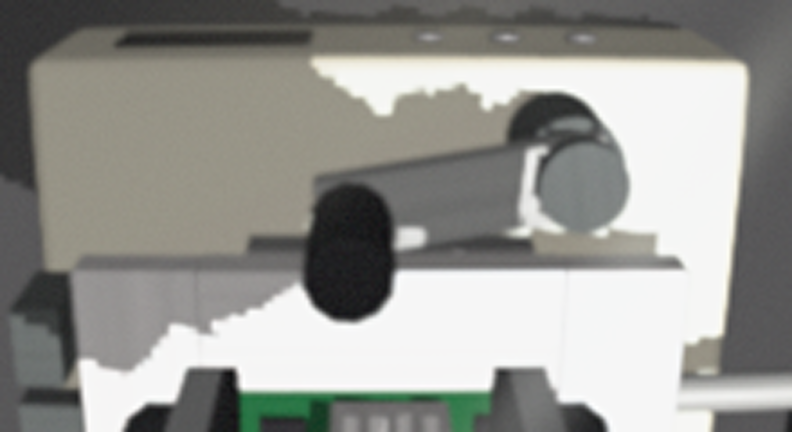

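```bash
python3 t4.py .16 .131; python3 -m pendant '[[[15,0,-1,0,0,0,-0.2],[20,0,0,0,0,0,-0.2],[20,0,0,0,0,0,-0.2],[15,0,0,0,0,0,-0.2],[0,0,0,0,0,0,-0.2],[0,0,0,0,0,0,-0.2]]]'; python3 t4.py .16 .131
```

```text
(array([86.1,  0.6, -3. ]), array([ 0.15,  0.06, -0.33])) [ 0.4497 -0.2413  0.2171] a 0.192 r 0.0473 [ 0.54  0.49 -0.14  1.94  0.1   0.73  2.  ]
t: 27.6
tool_pos: [0.4499, -0.2422, 0.1476]
tool_rot: [1.471, 1.565, -3.14]
wrist_force: [-0.4, 0.5, -0.0]
grip_width: 0.0345
(array([16.6,  1.1, -2. ]), array([ 0.22,  0.03, -0.31])) [ 0.4499 -0.2422  0.1476] a 0.191 r 0.0482 [ 0.52  0.6  -0.12  2.    0.13  0.56  1.98]
```

```bash
python3 -m pendant '[[[6,1,-2,0,0,0,-0.2],[6,0,0,0,0,0,-0.2],[4,0,0,0,0,0,-0.2],[0,0,0,0,0,0,-0.2],[0,0,0,0,0,0,-1],[0,0,0,0,0,0,-1],[0,0,0,0,0,0,-1],[0,0,0,0,0,0,-1]]]' 20; python3 t4.py .16 .131;python3 - <<'E'
from h import *
snap("wrist","w19")
E
```

```text
t: 28.4
tool_pos: [0.4484, -0.2455, 0.1317]
tool_rot: [1.625, 1.565, -2.988]
wrist_force: [-0.8, 0.0, -0.1]
grip_width: 0.0176
(array([ 0.7, -0.6,  1.1]), array([ 0.11, -0.02, -0.3 ])) [ 0.4484 -0.2455  0.1317] a 0.144 r 0.051 [ 0.52  0.62 -0.11  2.01  0.14  0.52  1.98]
```

View pics/w19.png

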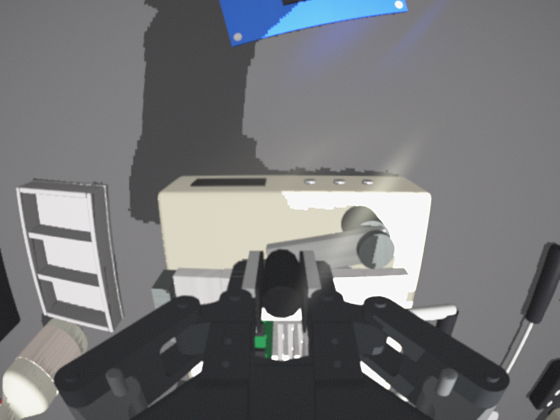

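```bash
python3 - <<'E'
import numpy as np
a=.15
while a<1.6:
    b=a+.15;print(round(b,2),"ty %.1f tz %.1f"%(-50*(np.sin(b)-np.sin(a)),-50*(np.cos(b)-np.cos(a))));a=b
E
python3 -m pendant '[[[0,-7.3,1.7,0,0,0,-1],[0,-7,2.7,0,0,0,-1],[0,-6.7,3.5,0,0,0,-1],[0,-6.2,4.4,0,0,0,-1],[0,-5.6,5.1,0,0,0,-1]]]'; python3 t4.py .9 .131
```

```text
0.3 ty -7.3 tz 1.7
0.45 ty -7.0 tz 2.7
0.6 ty -6.5 tz 3.8
0.75 ty -5.8 tz 4.7
0.9 ty -5.1 tz 5.5
1.05 ty -4.2 tz 6.2
1.2 ty -3.2 tz 6.8
1.35 ty -2.2 tz 7.2
1.5 ty -1.1 tz 7.4
1.65 ty 0.0 tz 7.5
t: 28.95
tool_pos: [0.48, -0.2274, 0.1318]
tool_rot: [2.311, 1.565, -2.303]
wrist_force: [-0.0, -6.6, -0.9]
grip_width: 0.0175
(array([0.8, 1.3, 4.5]), array([ 0.05, -0.23, -0.25])) [ 0.48   -0.2274  0.1318] a 0.85 r 0.0539 [ 0.46  0.64 -0.11  1.96  0.13  0.55  1.93]
```

```bash
python3 -m pendant '[[[0,0.5,3,0,0,0,-1],[0,-2,5.5,0,0,0,-1],[0,-2.5,6,0,0,0,-1],[0,-2.5,6.5,0,0,0,-1]]]'; python3 t4.py 1.35 .131; python3 t4.py 1.57 .131
```

```text
t: 29.35
tool_pos: [0.4906, -0.2077, 0.1326]
tool_rot: [-2.38, 1.559, -0.711]
wrist_force: [11.1, -9.6, -5.0]
grip_width: 0.0171
(array([1.5, 4.2, 6. ]), array([ 0.06, -0.5 ,  0.48])) [ 0.4906 -0.2077  0.1326] a 1.261 r 0.0556 [ 0.41  0.64 -0.1   1.96  0.13  0.53  1.89]
(array([ 1.4,  3. , 16.9]), array([ 0.06, -0.5 ,  0.48])) [ 0.4906 -0.2077  0.1326] a 1.261 r 0.0556 [ 0.41  0.64 -0.1   1.96  0.13  0.53  1.89]
```

```bash
python3 -m pendant '[[[0,3,4,0,0,0,-1],[0,1,5,0,0,0,-1],[0,0,5,0,0,0,-1],[0,0,0,0,0,0,-1]]]'; python3 t4.py 1.57 .131; python3 - <<'E'
from h import *
snap("wrist","w20");snap("scene","c20",(100,150,200,160),4)
E
```

```text
t: 29.75
tool_pos: [0.4885, -0.1918, 0.1331]
tool_rot: [-2.05, 1.555, -0.378]
wrist_force: [15.4, -5.5, -9.8]
grip_width: 0.017
(array([2. , 2.5, 0.9]), array([ 0.21, -0.43,  0.83])) [ 0.4885 -0.1918  0.1331] a 1.553 r 0.0525 [ 0.39  0.63 -0.1   1.99  0.12  0.51  1.87]
```

View pics/w20.png

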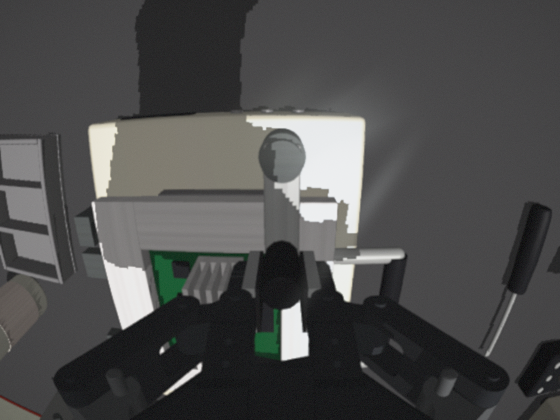

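View pics/c20.png

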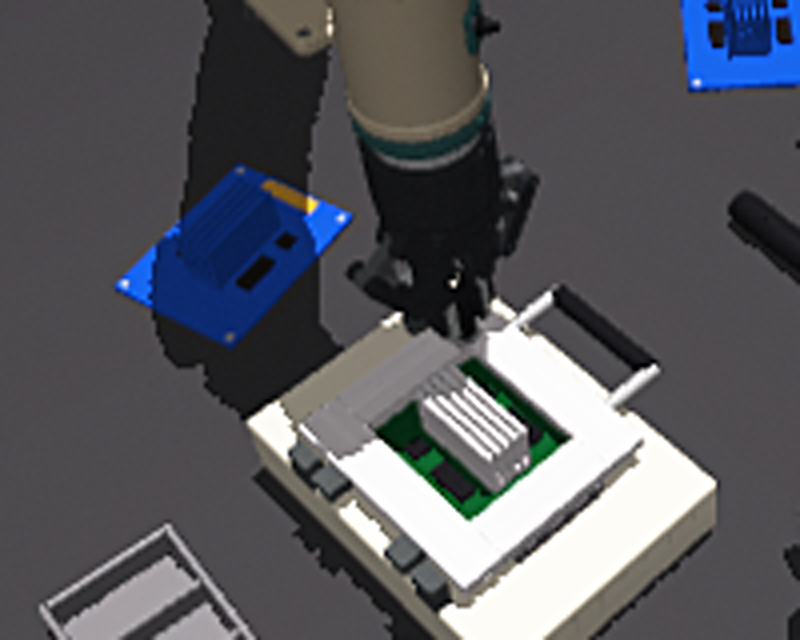

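```bash
python3 -m pendant '[[[0,2.5,1,0,0,0,-1],[0,0,1,0,0,0,-1],[0,0,1,0,0,0,-1],[0,0,0,0,0,0,-1]]]'; python3 t4.py 1.57 .131
```

```text
t: 30.25
tool_pos: [0.488, -0.1916, 0.1334]
tool_rot: [-2.087, 1.549, -0.417]
wrist_force: [19.0, -11.3, -14.1]
grip_width: 0.0171
(array([2.3, 2. , 0.7]), array([ 0.11, -0.63,  1.1 ])) [ 0.488  -0.1916  0.1334] a 1.557 r 0.052 [ 0.39  0.62 -0.1   2.    0.13  0.5   1.87]
```

```bash
python3 -m pendant '[[[0,-2.5,-1.5,0,0,0,-1],[0,0,0,0,0,0,-1],[0,0,0,0,0,0,-0.3],[0,0,0,0,0,0,-0.3],[0,0,0,0,0,0,-0.3]]]'; python3 t4.py 1.57 .131; python3 -m pendant '[[[-6,0,0,0,0,0,-0.3],[-10,0,0,0,0,0,-0.3],[-15,0,0,0,0,0,-0.3],[-25,0,0,0,0,0,-0.3],[-25,0,0,0,0,0,-0.3],[-25,0,0,0,0,0,-0.3],[-25,0,0,0,0,0,-0.3],[0,0,0,0,0,0,-0.3]]]'; python3 - <<'E'
from h import *
snap("wrist","w21");snap("scene","c21",(100,150,200,160),4);snap("side","s21")
E
```

```text
t: 30.75
tool_pos: [0.4776, -0.1877, 0.1312]
tool_rot: [1.476, 1.564, -3.137]
wrist_force: [-0.7, 0.8, -0.7]
grip_width: 0.03
(array([ 0.2, -8. , -4.3]), array([ 0.14,  0.04, -0.39])) [ 0.4776 -0.1877  0.1312] a 1.671 r 0.0422 [ 0.39  0.63 -0.1   2.    0.12  0.52  1.87]
t: 31.55
tool_pos: [0.4808, -0.1887, 0.2665]
tool_rot: [-2.731, 1.567, -1.062]
wrist_force: [1.0, -0.5, -0.3]
grip_width: 0.0298
```

View pics/w21.png

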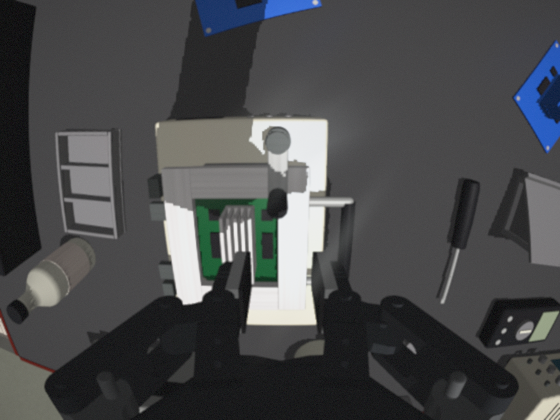

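View pics/c21.png

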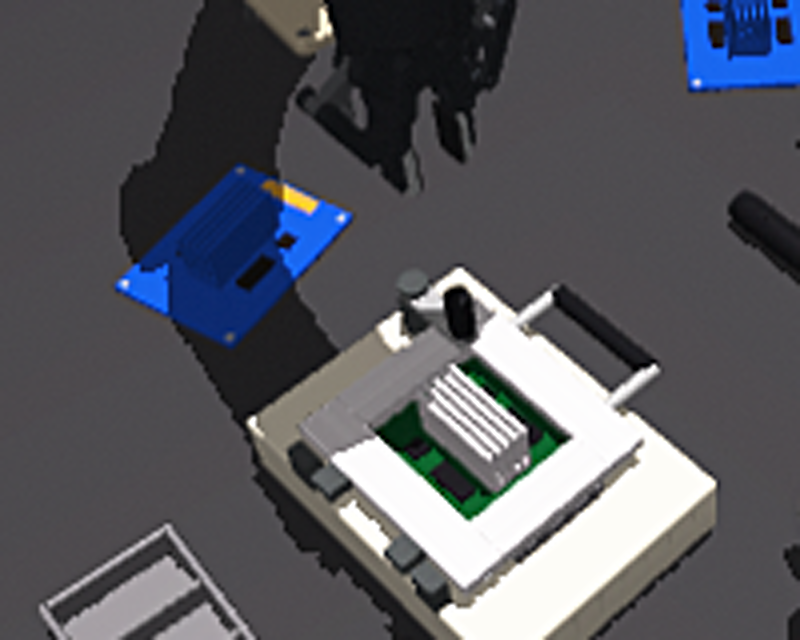

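View pics/s21.png

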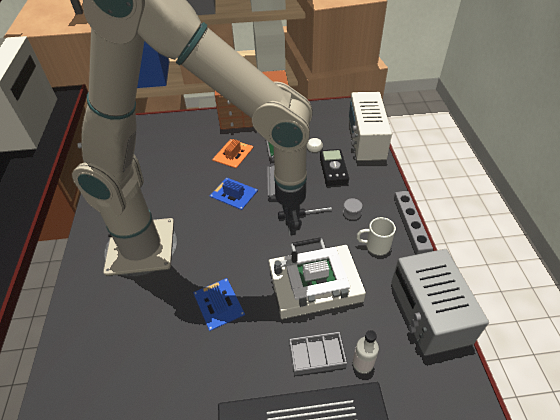

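```bash
python3 -m pendant '[[[0,0,0,0,0,0,-0.3],[0,0,0,0,0,0,-0.3],[0,0,0,0,0,0,-0.3]]]'; python3 - <<'E'
from t4 import *
c=snap("wrist","w22",(150,110,180,200),4)
for a in(1.3,1.42,1.5,1.57):
  k=knob(a);print(a,np.round((np.array(proj(c,[k[0],k[1],.135],True))-[150,110])*4))
print("pivot",np.round((np.array(proj(c,[*P[:2],.112],True))-[150,110])*4))
# heat sink top corners expected; cover handle closed
for d in[(-.035,-.015),(-.035,.015)]: print("hs",np.round((np.array(proj(c,N+nx*d[0]+ny*d[1]+nz*.044,True))-[150,110])*4))
for a in(0,.03): print("bar end",a,np.round((np.array(proj(c,bar(a)-.045*nx,True))-[150,110])*4))
E
```

```text
t: 32.0
tool_pos: [0.4785, -0.1881, 0.2617]
tool_rot: [1.497, 1.564, -3.117]
wrist_force: [-0.1, 0.3, -0.4]
grip_width: 0.0299
1.3 [435. 412.]
1.42 [465. 418.]
1.5 [485. 420.]
1.57 [503. 421.]
pivot [504. 155.]
hs [265. 458.]
hs [395. 459.]
bar end 0 [792. 386.]
bar end 0.03 [796. 393.]
```

View pics/w22.png

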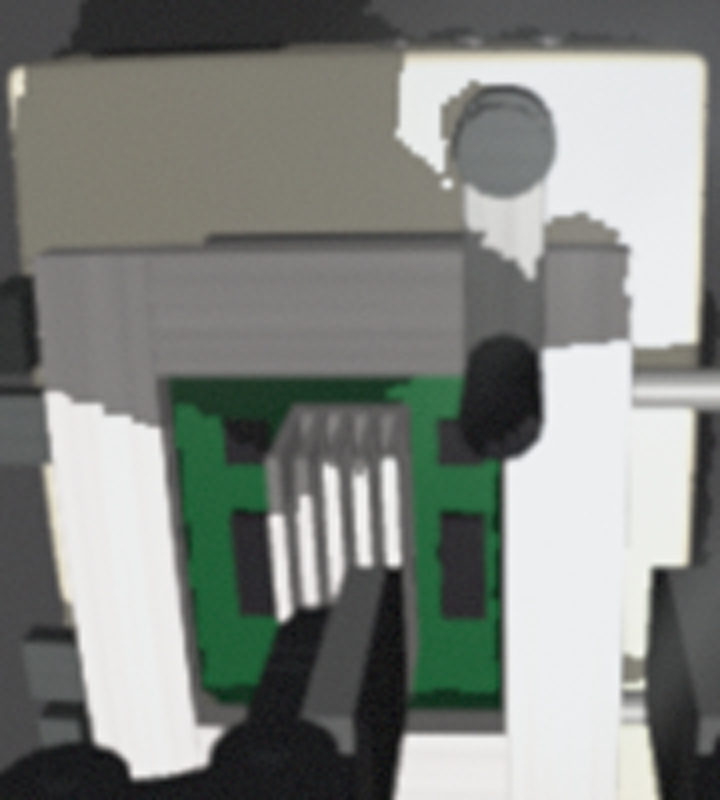

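```bash
python3 -c "
from bench import env
print(env.job_done()); print(env.state()['t'])"
```

```text
the job is handed in; nothing more can be done
None
the job is handed in; nothing more can be done
```

The job is handed in, at about 32 s of the 69 s allowed. I lifted the heat-sink board off its rest along its own z and laid it in the nest, where it took contact at only a few newtons. I then swung the cover down in the grip onto its stop and turned the latch arm over it by its knob.

**Last checks**
- **Board:** the heat-sink corners are within about 1–1.5 mm of where they should be in the nest.
- **Latch:** the knob is at about 1.57 rad, its stop.
- **Cover:** it came down under grip at about 0.7 rad/s. On the stop the force rose while the height stayed put. I did not read its final angle to closer than about 0.02–0.03 rad from the images.
- **Other things on the bench:** none looked moved in the last side view, but I did not measure them, and the arm partly hid the other board.

**What did not go to plan**
- The wrist ran into a joint limit on the first approach to the sloping rest, so I used the half-turned grasp instead.
- My first measurement of the board in the grip was up to 2.6 mm out because the arm was still settling. I measured again before lowering it.
- While turning the latch, the side force on the knob reached about 19 N before I let go.

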